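Pack the bottle caddy and carry it level to its mat

TASK

Move the timer off the black mat and lay it flat on a free piece of desk, and pack every jar, bottle and canister that stands out on the long desk (four or five of them) upright into the wells of the blue caddy; the square jar leaves room for only one more beside it in its well. With everything packed, carry the caddy level and smoothly by its central grip over to the side desk and set it down squarely in the middle of the mat, long side along the mat's long side, with all its contents still standing in it; leave the mouse, the petri dish and the flat black case where they are.

Things in the scene. Friction and masses are not known exactly. Their poses are not given: they have to be found in the camera images.
- caddy: Open blue caddy, 68 (x) x 272 (y) mm, 0.28 to 0.42 kg. Origin: centre of underside. Floor 4 mm thick; walls 3 mm thick, 26 mm high. Two wells, 62 (x) x 108 (y) mm inside, each from |y| = 25 to 133 mm, either side of a rigid central grip: a black ribbed block 18 mm thick in x, 40 mm long in y, 72 to 98 mm above the origin, on a thin web; pinch it across x.
- mat: Fixed black rubber mat with a yellow outline on the side desk to the right, 100 (x) x 300 (y) x 4 mm. Origin: centre of its underside; its top is 1 mm above z = 0. Side desk top: z = -3 mm; long desk (left) top: z = 0; a 2 cm gap runs between them along x + y = 0.43 m.
- staining_jar: Square staining jar with purple content and a black round screw lid (fixed): body 52 x 52 mm (x, y) and 74 mm high, lid 56 mm across from 74 to 90 mm. 0.11 to 0.23 kg. Its origin is the centre of its underside, z up.
- fixative_bottle: Brown round bottle with a red cap: 34 mm diameter up to 72 mm with sloping shoulders near the top of that, cap 22 mm diameter, 84 mm high in all. Its origin is the centre of its underside, z up.
- stain_bottle: Brown round bottle with a white cap: 32 mm diameter up to 66 mm with sloping shoulders near the top of that, cap 20 mm diameter, 78 mm high in all. Its origin is the centre of its underside, z up.
- objective_can: Round objective canister, white below and black screw top, 34 mm diameter, 66 mm high. Its origin is the centre of its underside, z up.
- immersion_oil: Small brown round bottle with a black cap: 28 mm diameter up to 52 mm with sloping shoulders near the top of that, cap 18 mm diameter, 64 mm high in all. Its origin is the centre of its underside, z up.
- lab_timer: White digital timer lying flat, 62 (x) x 66 (y) mm, 18 mm high (20 mm with its keys); it lies on the mat at the start. Its origin is the centre of its underside, z up.
- mouse: Black computer mouse, 104 x 64 x 35 mm; bystander. Its origin is the centre of its underside, z up.
- petri_dish: Closed round petri dish, 60 mm diameter, 16 mm high, on the side desk; bystander. Its origin is the centre of its underside, z up.
- micrometer_case: Flat black case, 44 x 92 x 14 mm; bystander. Its origin is the centre of its underside, z up.

How it is judged (in metres and radians):
On the way, in this order (a step that is already met when the one before it is completed fails the run):
1. every jar, bottle and canister present stands upright in a well of the caddy, while the caddy is still on the long desk, away from the mat (x of staining_jar in the frame of caddy between -0.025 and 0.025 m and (y of staining_jar in the frame of caddy between 0.03 and 0.13 m or y of staining_jar in the frame of caddy between -0.13 and -0.03 m) and z of staining_jar in the frame of caddy between -0.002 and 0.014 m and angle between each of staining_jar, fixative_bottle, stain_bottle, objective_can, immersion_oil's own z axis and vertical below 0.2 rad and x of fixative_bottle in the frame of caddy between -0.025 and 0.025 m and (y of fixative_bottle in the frame of caddy between 0.03 and 0.13 m or y of fixative_bottle in the frame of caddy between -0.13 and -0.03 m) and z of fixative_bottle in the frame of caddy between -0.002 and 0.014 m and x of stain_bottle in the frame of caddy between -0.025 and 0.025 m and (y of stain_bottle in the frame of caddy between 0.03 and 0.13 m or y of stain_bottle in the frame of caddy between -0.13 and -0.03 m) and z of stain_bottle in the frame of caddy between -0.002 and 0.014 m and x of objective_can in the frame of caddy between -0.025 and 0.025 m and (y of objective_can in the frame of caddy between 0.03 and 0.13 m or y of objective_can in the frame of caddy between -0.13 and -0.03 m) and z of objective_can in the frame of caddy between -0.002 and 0.014 m and x of immersion_oil in the frame of caddy between -0.025 and 0.025 m and (y of immersion_oil in the frame of caddy between 0.03 and 0.13 m or y of immersion_oil in the frame of caddy between -0.13 and -0.03 m) and z of immersion_oil in the frame of caddy between -0.002 and 0.014 m and horizontal distance between caddy and mat above 0.2 m and height (world z) of caddy below 0.01 m), for 0.2 s.
2. the packed caddy is lifted clear of the desk with everything standing in it (x of staining_jar in the frame of caddy between -0.025 and 0.025 m and (y of staining_jar in the frame of caddy between 0.03 and 0.13 m or y of staining_jar in the frame of caddy between -0.13 and -0.03 m) and z of staining_jar in the frame of caddy between -0.002 and 0.014 m and angle between each of staining_jar, fixative_bottle, stain_bottle, objective_can, immersion_oil's own z axis and vertical below 0.2 rad and x of fixative_bottle in the frame of caddy between -0.025 and 0.025 m and (y of fixative_bottle in the frame of caddy between 0.03 and 0.13 m or y of fixative_bottle in the frame of caddy between -0.13 and -0.03 m) and z of fixative_bottle in the frame of caddy between -0.002 and 0.014 m and x of stain_bottle in the frame of caddy between -0.025 and 0.025 m and (y of stain_bottle in the frame of caddy between 0.03 and 0.13 m or y of stain_bottle in the frame of caddy between -0.13 and -0.03 m) and z of stain_bottle in the frame of caddy between -0.002 and 0.014 m and x of objective_can in the frame of caddy between -0.025 and 0.025 m and (y of objective_can in the frame of caddy between 0.03 and 0.13 m or y of objective_can in the frame of caddy between -0.13 and -0.03 m) and z of objective_can in the frame of caddy between -0.002 and 0.014 m and x of immersion_oil in the frame of caddy between -0.025 and 0.025 m and (y of immersion_oil in the frame of caddy between 0.03 and 0.13 m or y of immersion_oil in the frame of caddy between -0.13 and -0.03 m) and z of immersion_oil in the frame of caddy between -0.002 and 0.014 m and height (world z) of caddy above 0.02 m), for 0.2 s.
At the end, for the whole second after the job is handed in: The caddy rests flat on the mat, centres within 20 mm, long axes within 0.12 rad; every item present stands upright (within 0.2 rad) on the floor of a well; the timer lies flat on a desk, its centre over 80 mm across or 180 mm along from the mat's centre (x of staining_jar in the frame of caddy between -0.025 and 0.025 m and (y of staining_jar in the frame of caddy between 0.03 and 0.13 m or y of staining_jar in the frame of caddy between -0.13 and -0.03 m) and z of staining_jar in the frame of caddy between -0.002 and 0.014 m and angle between each of staining_jar, fixative_bottle, stain_bottle, objective_can, immersion_oil's own z axis and vertical below 0.2 rad and x of fixative_bottle in the frame of caddy between -0.025 and 0.025 m and (y of fixative_bottle in the frame of caddy between 0.03 and 0.13 m or y of fixative_bottle in the frame of caddy between -0.13 and -0.03 m) and z of fixative_bottle in the frame of caddy between -0.002 and 0.014 m and x of stain_bottle in the frame of caddy between -0.025 and 0.025 m and (y of stain_bottle in the frame of caddy between 0.03 and 0.13 m or y of stain_bottle in the frame of caddy between -0.13 and -0.03 m) and z of stain_bottle in the frame of caddy between -0.002 and 0.014 m and x of objective_can in the frame of caddy between -0.025 and 0.025 m and (y of objective_can in the frame of caddy between 0.03 and 0.13 m or y of objective_can in the frame of caddy between -0.13 and -0.03 m) and z of objective_can in the frame of caddy between -0.002 and 0.014 m and x of immersion_oil in the frame of caddy between -0.025 and 0.025 m and (y of immersion_oil in the frame of caddy between 0.03 and 0.13 m or y of immersion_oil in the frame of caddy between -0.13 and -0.03 m) and z of immersion_oil in the frame of caddy between -0.002 and 0.014 m and horizontal distance between caddy and mat below 0.02 m and angle between the y axis of caddy and the y axis of mat, either way round below 0.12 rad and angle between caddy's own z axis and vertical below 0.05 rad and height (world z) of each of caddy, lab_timer below 0.006 m and linear speed of caddy below 0.02 m/s and (x of lab_timer in the frame of mat above 0.08 m or x of lab_timer in the frame of mat below -0.08 m or y of lab_timer in the frame of mat above 0.18 m or y of lab_timer in the frame of mat below -0.18 m) and height (world z) of lab_timer above -0.02 m and angle between lab_timer's own z axis and vertical below 0.1 rad); the robot touches nothing.
It fails at once if the caddy is tilted by more than 0.25 rad (angle between caddy's own z axis and vertical above 0.25 rad).
It fails at once if the mouse, the petri dish or the micrometer case is moved by more than 30 mm (distance of any of mouse, petri_dish, micrometer_case from where it was at the start of the episode above 0.03 m).
Of staining_jar, fixative_bottle, stain_bottle, objective_can, immersion_oil only 4 to 5 are there at a start; the rules pass over those that are not, and their reading is None.
At some moment in a run one of caddy, lab_timer may be knocked a few centimetres aside while the robot is not near it.
It also fails if it takes over 210 s, if anything falls off the work surface, if the arm or the gripper's body presses on something with over 40 N, if the wrist force passes 120 N, or if a joint passes its speed limit or range.

ROBOT

A 7-joint arm with a two-finger parallel gripper is mounted at the origin on a cart in front of the work surface, level with it; the furniture and walls round the work are solid. World frame = base frame: x ahead of the robot, y to its left, z up, the work surface at z = 0. Lengths are in m, angles in degrees, forces in N, time in s.
With the tool pointing down it reaches from about 0.425 to 0.875 m from the base axis. Payload 4.7 kg.
Tool frame: the origin (TCP) lies on the mounting face of the last link; the fingertips stand 182 mm ahead of it and the grasp point (between the pads) lies 164 mm ahead of it; z points along the fingers, y is the line along which they close (so a half turn about z gives the same grasp; the last joint's range is limited). The gripper opens to 87 mm and grips with 3 to 60 N. Pads are 19 mm wide; open, the fingers measure 117 mm over their backs; the gripper's body (75 mm by 190 mm) begins 51 mm behind the grasp point.
Start: joints at [71.396, 18.392, -4.016, 83.108, 1.295, 78.541, -3.26], TCP at [0.216, -0.613, 0.405] pointing down, gripper open.
Joint ranges: [-163.93, 163.93], [-17.29, 119.83], [-79.2, 71.16], [3.27, 140.29], [-89.18, 269.18], [5.43, 117.66], [-154.24, 154.24]. Speed limits (degrees/s): [147.25, 147.25, 180, 180, 180, 180, 180].

INTERFACE

Orientations are given as [roll, pitch, yaw] about the fixed x, y, z axes, in that order (R = Rz(yaw) Ry(pitch) Rx(roll)).
In Python, from cell import env gives the robot as it stands.
- The arm moves only by the tool servo_tool, never from a script. Its argument "plan" is a list of rows, each an object with "xyz": the shift along the tool's x, y, z in cm, a list of three; "twist": the turn, a rotation vector about the tool's x, y, z in degrees, a list of three; "jaw": the closure, from 0 (fully open) to 1 (shut). In form: [{"xyz": [x, y, z], "twist": [wx, wy, wz], "jaw": jaw}, ...]. A call has 1 to 10 rows; each row is the pose to reach, as a shift and turn from the pose commanded when the call began, along the tool's axes at that moment; what a row does not reach only later rows make up. A row lasts 1/12 s, in which the tool goes at most 41.7 mm and 7.16 degrees, less where a joint would pass 70% of its speed; a pose out of reach is approached as far as the arm can. A call with a gripper value outside its range is refused whole. The fingers move at their own pace and stop on an object; "newtons" is the grip in N (left out, the last holds). Time passes only in rows, so rows that repeat a pose let the fingers close. It gives the time, the measured TCP pose, the force, the opening and the grip force at its end, in the units of the state.
- env.get_obs(): the state, without advancing time (a new reading comes with each control period).
- env.read_camera(name): name is "scene" or "top" or "wrist"; returns a dict with "img" (480x640x3 uint8, red, green, blue), "camera_matrix" (3x3 intrinsics, pixels), "R" (3x3) and "t" (3): a world point X has camera coordinates R X + t. Camera axes: x right, y down, z forward; pixel columns grow to the right and rows downward; lengths in m; the calibration is good to about 2 mm. A picture is of the moment at which its call begins. There is no depth.
- env.sign_off(): hands the job in; it is judged then, once.
The state is a dict: "time_s": time; "qpos": joint angles; "joint_velocities": joint speeds; "effort": joint torques, N m; "tool_pos": TCP position; "tool_rot": TCP orientation; "force": force on the tool from outside, world axes, zero at the start; "wrist_torque": the same for the moment, N m; "grip_width": finger opening in m; "grasp_force": force on a finger pad.
Only numpy, scipy, OpenCV 4.12 (cv2) and the standard library are available. Lean on these libraries where they do the work, as an engineer would, in place of code of your own. Each camera call takes 0.05 s, during which the arm holds its last target. There are 200 camera calls.

## Working session

There is one attempt and no reset: what is moved stays moved. The work goes in short steps, Python scripts to look and compute and a tool call to move; the robot and the scene stay as the last step left them, time stands still between calls to the robot, and variables do not carry over. Pictures are saved under pics/ and viewed, at most 19 in all, crops included, and the job is handed in when it is done.

Besides the shell and the picture viewer there is one more tool, called by a JSON object that holds its "api" and its "payload", one argument or row to a line. servo_tool: Moves the arm, as the interface text tells. Its arguments: {"type":"object","properties":{"plan":{"type":"array","items":{"type":"object","properties":{"xyz":{"type":"array","items":{"type":"number"}},"twist":{"type":"array","items":{"type":"number"}},"jaw":{"type":"number"}}}},"newtons":{"type":"number"}},"required":["plan"]}

```bash
mkdir -p pics; ls; cat > h.py <<'E'
import cv2,numpy as np
from cell import env
def cam(n):
    d=env.read_camera(n); return d
def ray(d,u,v,z):
    R=np.array(d["R"]);t=np.array(d["t"]);K=np.array(d["camera_matrix"])
    c=-R.T@t; r=R.T@np.linalg.inv(K)@np.array([u,v,1.0])
    return c+r*(z-c[2])/r[2]
def proj(d,X):
    p=np.array(d["camera_matrix"])@(np.array(d["R"])@np.array(X)+np.array(d["t"])); return p[:2]/p[2]
def save(d,f): cv2.imwrite("pics/"+f,cv2.cvtColor(d["img"],cv2.COLOR_RGB2BGR))
E
python3 - <<'E'
from h import *
for n in["top","scene"]:
    d=cam(n);save(d,n+"0.png");np.savez("pics/"+n+"0.npz",**d)
    print(n,np.round(d["camera_matrix"],1).tolist(),np.round(-np.array(d["R"]).T@d["t"],3))
print(env.get_obs())
E
```

```text
pics
top [[447.3, 0.0, 321.6], [0.0, 447.3, 234.4], [0.0, 0.0, 1.0]] [0.487 0.032 1.224]
scene [[501.2, 0.0, 314.2], [0.0, 501.2, 238.5], [0.0, 0.0, 1.0]] [ 0.944 -0.933  0.58 ]
{'time_s': 0.1, 'qpos': array([71.39618187, 18.4341076 , -4.01510135, 83.16738474,  1.29647828,
       78.54133178, -3.25936453]), 'joint_velocities': array([ 0.06359961, -0.06663271, -0.03543376, -0.28967152,  0.09762673,
       -0.07085996, -0.00373224]), 'effort': array([-9.38306366e-04, -4.92573881e+01, -4.06355727e-01, -3.13402390e+01,
       -6.41376944e-02,  3.94819316e-02,  5.38164227e-05]), 'tool_pos': array([ 0.21593012, -0.61289165,  0.40378318]), 'tool_rot': array([-1.79902488e+02,  7.05175327e-03,  1.94139292e+01]), 'force': array([-0.44904106,  0.10885546,  0.58482397]), 'wrist_torque': array([-0.01279875,  0.01258527,  0.0130367 ]), 'grasp_force': 0.0, 'grip_width': 0.08703436669618118}
```

View pics/top0.png

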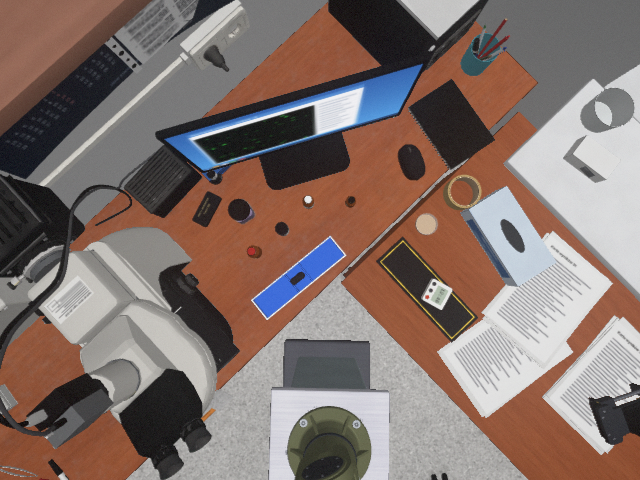

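View pics/scene0.png

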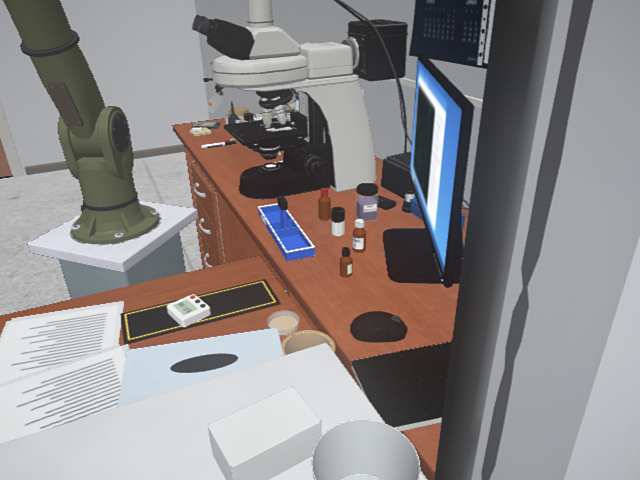

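```bash
cat > m.py <<'E'
from h import *
def blob(d,mask,uv,z,r=14):
    m=np.zeros(mask.shape,np.uint8);u,v=uv;m[v-r:v+r,u-r:u+r]=mask[v-r:v+r,u-r:u+r]
    n,l,s,c=cv2.connectedComponentsWithStats(m)
    k=1+np.argmax(s[1:,4]); return c[k],s[k],ray(d,*c[k],z)
def rect(d,m,z,hull=True):
    p=cv2.findNonZero(m.astype(np.uint8)); h=cv2.convexHull(p)
    w=np.array([ray(d,*q[0],z)[:2] for q in h],np.float32)*1000
    (c,s,a)=cv2.minAreaRect(w); 
    if s[0]>s[1]: s=s[::-1]; a+=90   # a: angle of short side (x)
    return np.round(c,1),np.round(s,1),round(a,1)
def big(m):
    n,l,s,c=cv2.connectedComponentsWithStats(m.astype(np.uint8)); return l==1+np.argmax(s[1:,4])
def hsv(d): return cv2.split(cv2.cvtColor(d["img"],cv2.COLOR_RGB2HSV).astype(np.int32)) if 0 else [x.astype(int) for x in cv2.split(cv2.cvtColor(d["img"],cv2.COLOR_RGB2HSV))]
def caddy(d):
    h,s,v=hsv(d); m=(h>105)&(h<122)&(s>140)&(v>80)
    m[:225]=0
    m=big(cv2.morphologyEx(m.astype(np.uint8),cv2.MORPH_CLOSE,np.ones((3,3))))
    return rect(d,m,0.028)
E
python3 - <<'E'
from m import *
d=dict(np.load("pics/top0.npz")); h,s,v=hsv(d)
for p in[(0.5,0,0),(0.6,0,0),(0.5,0.1,0),(0,0,0)]: print(p,proj(d,p))
print("caddy",caddy(d))
y=(h>22)&(h<35)&(s>120)&(v>120); y[:230]=0;y[345:]=0;y[:,:370]=0;y[:,485:]=0
print("mat",rect(d,big(cv2.dilate(y.astype(np.uint8),np.ones((3,3))))&y,0.001))
t=(s<60)&(v>150);t[:265]=0;t[315:]=0;t[:,:412]=0;t[:,460:]=0
print("timer",rect(d,big(t),0.018))
dark=(v<75)&(((s<110)|(v<40)))
for n,m,uv,z in[("fix",((h<6)|(h>174))&(s>190),(254,252),.084),("stain",(s<60)&(v>140),(308,201),.078),("can",dark,(281,229),.066),("jar",dark,(238,209),.09),("oil",dark,(350,202),.064)]:
    c,st,w=blob(d,m,uv,z); print(n,c.round(1),st,w.round(4))
im=cv2.cvtColor(d["img"],cv2.COLOR_RGB2BGR)[150:340,190:350]
cv2.imwrite("pics/c1.png",cv2.resize(im,None,fx=3.1,fy=3.1,interpolation=cv2.INTER_NEAREST))
E
```

```text
(0.5, 0, 0) [332.54135414 259.81484952]
(0.6, 0, 0) [333.30812764 223.36556497]
(0.5, 0.1, 0) [295.94820249 258.98189245]
(0, 0, 0) [328.57781404 448.22537772]
caddy (array([451.7,  90.6]), array([ 58.5, 261.3]), 40.4)
mat (array([ 426.8, -257.5]), array([ 88.3, 284.8]), 134.1)
timer (array([ 415.3, -280.9]), array([61.2, 65.4]), 61.2)
fix [248.5 250. ] [248 250   2   1   2] [0.5192 0.2168 0.084 ]
stain [307.7 198.9] [304 196   8   7  45] [0.6547 0.0694 0.078 ]
can [281.3 228.3] [275 222  14  14 133] [0.578  0.1364 0.066 ]
jar [239.2 209.9] [228 199  24  24 392] [0.6205 0.2428 0.09  ]
oil [351.  199.6] [348 197   7   6  33] [ 0.6574 -0.0432  0.064 ]
```

View pics/c1.png

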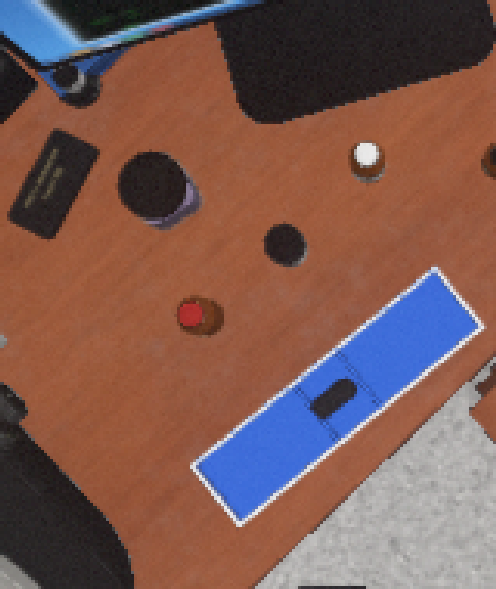

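The crop shows the red cap at crop pixel (190,314), the jar lid at (153,185), the can at (285,245) and the white cap at (366,155). The jar's edges look nearly parallel to the caddy. All five items are present.

```bash
cat > go.py <<'E'
import sys
from h import *
from scipy.spatial.transform import Rotation as Ro
def step(P,Rm,x,y,z,yaw):
    T=Ro.from_euler("xyz",[180,0,yaw],degrees=True)
    s=Rm.inv().apply(np.array([x,y,z+.164])-P)*100
    w=(Rm.inv()*T).as_rotvec(degrees=True)
    print("shift",s.round(2),"twist",w.round(2)); return np.array([x,y,z+.164]),T
def chain(*ts):
    o=env.get_obs();P=np.array(o["tool_pos"]);Rm=Ro.from_euler("xyz",o["tool_rot"],degrees=True)
    for t in ts: P,Rm=step(P,Rm,*t)
C=np.array([.4517,.0906]);A=40.4
def cad(x,y,C=C,A=A):
    a=np.radians(A);return C+x*np.array([np.cos(a),np.sin(a)])+y*np.array([-np.sin(a),np.cos(a)])
E
python3 - <<'E'
from go import *
from m import *
d=dict(np.load("pics/top0.npz"));h,s,v=hsv(d)
r=((h<8)|(h>172))&(s>170)&(v>130);c,st,w=blob(d,r,(252,251),.084,8);print(c,st,w)
x,y=.516,.21
chain((x,y,.2,130.4),(x,y,.05,130.4),(x,y,.17,130.4),(*cad(0,.101),.17,130.4))
E
```

```text
[250.95454545 250.93181818] [248 248   7   7  44] [0.51694532 0.21043603 0.084     ]
shift [ 55.65 -67.63   4.09] twist [-7.0000e-02 -9.0000e-02 -1.1099e+02]
shift [ 0. -0. 15.] twist [0. 0. 0.]
shift [ -0.   0. -12.] twist [0. 0. 0.]
shift [  5.17 -12.64  -0.  ] twist [0. 0. 0.]
```

{"api": "servo_tool", "payload": {
  "plan": [
    {"xyz":[36,-22,0],"twist":[0,0,-56]},
    {"xyz":[36,-22,0],"twist":[0,0,-56]},
    {"xyz":[36,-22,0],"twist":[0,0,-56]},
    {"xyz":[36,-22,0],"twist":[0,0,-56]},
    {"xyz":[36,-22,0],"twist":[0,0,-56]},
    {"xyz":[36,-22,0],"twist":[0,0,-56]},
    {"xyz":[36,-22,0],"twist":[0,0,-56]},
    {"xyz":[36,-22,0],"twist":[0,0,-56]},
    {"xyz":[36,-22,0],"twist":[0,0,-56]},
    {"xyz":[36,-22,0],"twist":[0,0,-56]}
  ]
}}

```text
validation failed for argument at $.pl...
```

```bash
python3 - <<'E'
from go import *
x,y=.517,.2104
chain((x,y,.17,130.4),(x,y,.05,130.4))
E
```

```text
shift [ 55.76 -67.63   7.09] twist [-7.0000e-02 -9.0000e-02 -1.1099e+02]
shift [ 0. -0. 12.] twist [0. 0. 0.]
```

{"api": "servo_tool", "payload": {
  "plan": [
    {"xyz":[36,-22,0],"twist":[0,0,-56],"jaw":0},
    {"xyz":[36,-22,0],"twist":[0,0,-56],"jaw":0},
    {"xyz":[36,-22,0],"twist":[0,0,-56],"jaw":0},
    {"xyz":[36,-22,0],"twist":[0,0,-56],"jaw":0},
    {"xyz":[36,-22,0],"twist":[0,0,-56],"jaw":0},
    {"xyz":[36,-22,0],"twist":[0,0,-56],"jaw":0},
    {"xyz":[36,-22,0],"twist":[0,0,-56],"jaw":0},
    {"xyz":[36,-22,0],"twist":[0,0,-56],"jaw":0},
    {"xyz":[36,-22,0],"twist":[0,0,-56],"jaw":0},
    {"xyz":[36,-22,0],"twist":[0,0,-56],"jaw":0}
  ]
}}

```text
time_s: 0.93
tool_pos: [0.4798, -0.2882, 0.4046]
tool_rot: [-180.0, 0.0, 75.4]
force: [0.8, -0.3, -0.8]
grip_width: 0.0868
grasp_force: 0.0
```

```bash
python3 - <<'E'
from go import *
x,y=.517,.2104
chain((x,y,.17,130.4),(x,y,.05,130.4))
E
```

```text
shift [49.19 -8.95  7.04] twist [-3.000e-02  1.000e-02 -5.499e+01]
shift [ 0. -0. 12.] twist [0. 0. 0.]
```

{"api": "servo_tool", "payload": {
  "plan": [
    {"xyz":[30,-6,0],"twist":[0,0,-55],"jaw":0},
    {"xyz":[30,-6,0],"twist":[0,0,-55],"jaw":0},
    {"xyz":[30,-6,0],"twist":[0,0,-55],"jaw":0},
    {"xyz":[30,-6,0],"twist":[0,0,-55],"jaw":0},
    {"xyz":[30,-6,0],"twist":[0,0,-55],"jaw":0},
    {"xyz":[30,-6,0],"twist":[0,0,-55],"jaw":0},
    {"xyz":[30,-6,0],"twist":[0,0,-55],"jaw":0},
    {"xyz":[30,-6,0],"twist":[0,0,-55],"jaw":0},
    {"xyz":[30,-6,0],"twist":[0,0,-55],"jaw":0},
    {"xyz":[30,-6,0],"twist":[0,0,-55],"jaw":0}
  ]
}}

```text
time_s: 1.77
tool_pos: [0.4964, 0.016, 0.4045]
tool_rot: [-180.0, 0.0, 130.5]
force: [0.2, 0.2, 0.5]
grip_width: 0.0873
grasp_force: 0.0
```

{"api": "servo_tool", "payload": {
  "plan": [
    {"xyz":[3,3,1.5],"twist":[0,0,0],"jaw":0},
    {"xyz":[6,6,3],"twist":[0,0,0],"jaw":0},
    {"xyz":[9,9,4.5],"twist":[0,0,0],"jaw":0},
    {"xyz":[12,12,6],"twist":[0,0,0],"jaw":0},
    {"xyz":[13.4,14,7],"twist":[0,0,0],"jaw":0},
    {"xyz":[13.4,14,7],"twist":[0,0,0],"jaw":0},
    {"xyz":[13.4,14,7],"twist":[0,0,0],"jaw":0}
  ]
}}

```text
time_s: 2.35
tool_pos: [0.5164, 0.2084, 0.3328]
tool_rot: [-179.8, -0.1, 130.4]
force: [0.6, -1.7, 0.9]
grip_width: 0.0872
grasp_force: 0.0
```

```bash
python3 - <<'E'
from go import *
from m import *
d=cam("wrist");save(d,"w1.png");np.savez("pics/w1.npz",**d);print(-np.array(d["R"]).T@d["t"])
d=cam("top");print(caddy(d))
x,y=.517,.2104
chain((x,y,.05,130.4),(x,y,.17,130.4),(*cad(0,.101),.17,130.4))
E
```

```text
[0.47391512 0.25849985 0.3124385 ]
(array([464.9,  75.1]), array([ 58.5, 220.6]), 40.4)
shift [ 0.38  0.3  12.02] twist [-0.1   0.04 -0.22]
shift [ -0.   0. -12.] twist [0. 0. 0.]
shift [  5.21 -12.74  -0.  ] twist [0. 0. 0.]
```

View pics/w1.png

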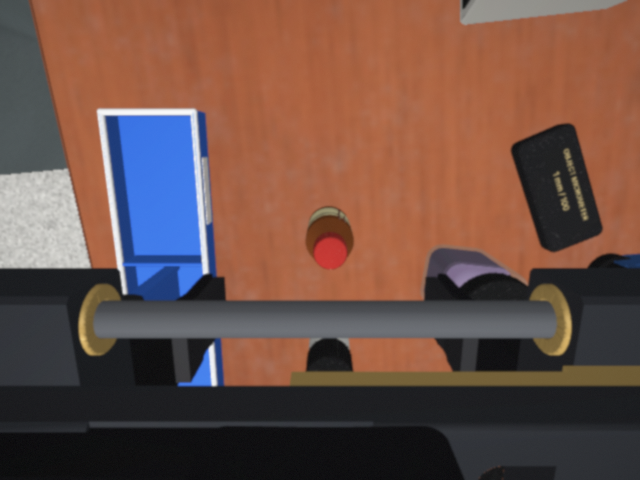

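Wrist view: the red cap is at (331,250), between the fingers. The caddy's +y end is on the left, its corners at (100,110) and (200,110).

```bash
python3 - <<'E'
from go import *
from m import *
d=dict(np.load("pics/w1.npz"));h,s,v=hsv(d)
r=((h<8)|(h>172))&(s>170)&(v>130);c,st,w=blob(d,r,(331,250),.084,30);print(c,st,w, "rim corners",ray(d,99,110,.03),ray(d,199,110,.03))
print([cad(*p).round(4) for p in((-.034,.136),(.034,.136))], env.get_obs()["tool_pos"])
E
```

```text
[329.92584009 252.60834299] [313 237  35  32 863] [0.51698098 0.21193655 0.084     ] rim corners [0.34149807 0.1751725  0.03      ] [0.39350055 0.21950048 0.03      ]
[array([0.3377, 0.1721]), array([0.3894, 0.2162])] [0.51725808 0.20579398 0.33419514]
```

{"api": "servo_tool", "payload": {
  "plan": [
    {"xyz":[0.4,0.4,2],"twist":[0,0,0],"jaw":0},
    {"xyz":[0.4,0.4,5],"twist":[0,0,0],"jaw":0},
    {"xyz":[0.4,0.4,8],"twist":[0,0,0],"jaw":0},
    {"xyz":[0.4,0.4,10.5],"twist":[0,0,0],"jaw":0},
    {"xyz":[0.4,0.4,12],"twist":[0,0,0],"jaw":0},
    {"xyz":[0.4,0.4,12],"twist":[0,0,0],"jaw":0}
  ]
}}

```text
time_s: 2.95
tool_pos: [0.5165, 0.2098, 0.2118]
tool_rot: [-179.7, -0.0, 130.1]
force: [-0.2, -1.1, -0.5]
grip_width: 0.0871
grasp_force: 0.0
```

{"api": "servo_tool", "payload": {
  "newtons": 15,
  "plan": [
    {"xyz":[0,0,0],"twist":[0,0,0],"jaw":0.9},
    {"xyz":[0,0,0],"twist":[0,0,0],"jaw":0.9},
    {"xyz":[0,0,0],"twist":[0,0,0],"jaw":0.9},
    {"xyz":[0,0,0],"twist":[0,0,0],"jaw":0.9},
    {"xyz":[0,0,0],"twist":[0,0,0],"jaw":0.9},
    {"xyz":[0,0,0],"twist":[0,0,0],"jaw":0.9},
    {"xyz":[0,0,0],"twist":[0,0,0],"jaw":0.9},
    {"xyz":[0,0,0],"twist":[0,0,0],"jaw":0.9}
  ]
}}

```text
time_s: 3.62
tool_pos: [0.5168, 0.2139, 0.2149]
tool_rot: [180.0, 0.0, 130.4]
force: [-0.8, 0.1, 0.4]
grip_width: 0.0416
grasp_force: 0.0
```

```bash
python3 - <<'E'
from go import *
import go
C=np.array([.453,.092])
x,y=.5173,.2115
chain((x,y,.12,130.4),(*cad(0,.101,C),.12,130.4),(*cad(0,.101,C),.0545,130.4))
E
```

```text
shift [-0.22 -0.12 -6.91] twist [0.   0.01 0.02]
shift [  5.17 -12.64  -0.  ] twist [0. 0. 0.]
shift [ 0.   -0.    6.55] twist [0. 0. 0.]
```

{"api": "servo_tool", "payload": {
  "plan": [
    {"xyz":[0,0,0],"twist":[0,0,0],"jaw":0.9},
    {"xyz":[0,0,0],"twist":[0,0,0],"jaw":0.9},
    {"xyz":[0,0,0],"twist":[0,0,0],"jaw":0.9},
    {"xyz":[0,0,0],"twist":[0,0,0],"jaw":0.9},
    {"xyz":[0,0,-1],"twist":[0,0,0],"jaw":0.9},
    {"xyz":[0,0,-3],"twist":[0,0,0],"jaw":0.9},
    {"xyz":[0,0,-5],"twist":[0,0,0],"jaw":0.9},
    {"xyz":[0,0,-7],"twist":[0,0,0],"jaw":0.9},
    {"xyz":[0,0,-7],"twist":[0,0,0],"jaw":0.9}
  ]
}}

```text
time_s: 4.37
tool_pos: [0.518, 0.2151, 0.2893]
tool_rot: [179.6, 0.2, 130.4]
force: [1.6, 1.0, -0.1]
grip_width: 0.0323
grasp_force: 14.9
```

{"api": "servo_tool", "payload": {
  "plan": [
    {"xyz":[0.7,-1.8,0],"twist":[0,0,0],"jaw":0.9},
    {"xyz":[1.8,-4.5,0],"twist":[0,0,0],"jaw":0.9},
    {"xyz":[3.1,-7.6,0],"twist":[0,0,0],"jaw":0.9},
    {"xyz":[4.2,-10.4,0],"twist":[0,0,0],"jaw":0.9},
    {"xyz":[5,-12.6,0],"twist":[0,0,0],"jaw":0.9},
    {"xyz":[5,-12.6,0],"twist":[0,0,0],"jaw":0.9},
    {"xyz":[5,-12.6,0],"twist":[0,0,0],"jaw":0.9},
    {"xyz":[5,-12.6,0],"twist":[0,0,0],"jaw":0.9}
  ]
}}

```text
time_s: 5.03
tool_pos: [0.389, 0.1704, 0.2852]
tool_rot: [179.9, 0.1, 130.4]
force: [0.2, 0.0, 0.1]
grip_width: 0.0325
grasp_force: 14.9
```

```bash
python3 - <<'E'
from go import *
C=np.array([.453,.092])
print(env.get_obs()["tool_pos"])
chain((*cad(0,.101,C),.12,130.4),(*cad(0,.101,C),.0545,130.4))
d=cam("wrist");save(d,"w2.png");np.savez("pics/w2.npz",**d)
E
```

```text
[0.38898267 0.1703789  0.28518292]
shift [-0.02 -0.2   0.12] twist [0.07 0.07 0.  ]
shift [ 0.   -0.    6.55] twist [0. 0. 0.]
```

View pics/w2.png

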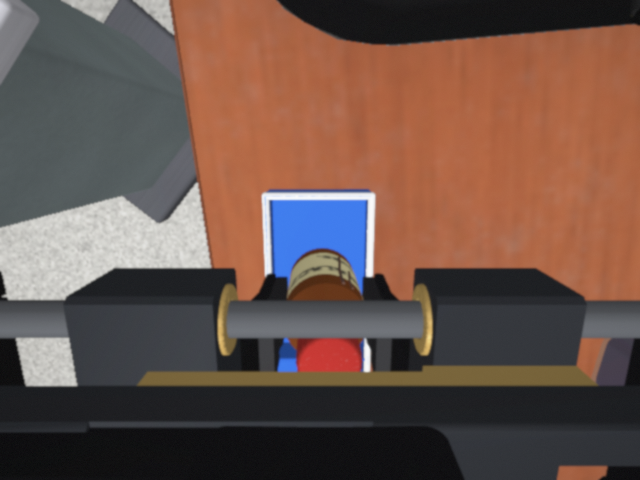

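The wrist picture shows the bottle held over the +y well. The caddy's end rim corners are at (263,193) and (375,193).

```bash
python3 - <<'E'
from go import *
d=dict(np.load("pics/w2.npz"))
for z in(.026,.03):
    a,b=ray(d,263,193,z),ray(d,375,193,z);m=(a+b)/2
    dv=b-a;print(z,a,b,"len",np.hypot(*dv[:2]),"ang",np.degrees(np.arctan2(dv[1],dv[0])),"centre",m[:2]-.136*np.array([-np.sin(np.radians(40.4)),np.cos(np.radians(40.4))]))
E
```

```text
0.026 [0.33779685 0.17398969 0.026     ] [0.38939788 0.21791313 0.026     ] len 0.06776381409287163 ang 40.40483918935856 centre [0.45174167 0.0923822 ]
0.03 [0.33794559 0.17477073 0.03      ] [0.3886813 0.2179576 0.03     ] len 0.06662745747859769 ang 40.404839189358576 centre [0.45145775 0.09279496]
```

{"api": "servo_tool", "payload": {
  "plan": [
    {"xyz":[0.3,-0.3,1],"twist":[0,0,0],"jaw":0.9},
    {"xyz":[0.3,-0.3,2.5],"twist":[0,0,0],"jaw":0.9},
    {"xyz":[0.3,-0.3,4],"twist":[0,0,0],"jaw":0.9},
    {"xyz":[0.3,-0.3,5.2],"twist":[0,0,0],"jaw":0.9},
    {"xyz":[0.3,-0.3,6],"twist":[0,0,0],"jaw":0.9},
    {"xyz":[0.3,-0.3,6.5],"twist":[0,0,0],"jaw":0.9},
    {"xyz":[0.3,-0.3,6.5],"twist":[0,0,0],"jaw":0.9},
    {"xyz":[0.3,-0.3,6.5],"twist":[0,0,0],"jaw":0.9}
  ]
}}

```text
time_s: 5.75
tool_pos: [0.3844, 0.1709, 0.2195]
tool_rot: [180.0, -0.1, 130.4]
force: [0.1, 0.7, 0.6]
grip_width: 0.0322
grasp_force: 15.0
```

{"api": "servo_tool", "payload": {
  "plan": [
    {"xyz":[0,0,0],"twist":[0,0,0],"jaw":0.35},
    {"xyz":[0,0,0],"twist":[0,0,0],"jaw":0.35},
    {"xyz":[0,0,0],"twist":[0,0,0],"jaw":0.35},
    {"xyz":[0,0,0],"twist":[0,0,0],"jaw":0.35},
    {"xyz":[0,0,-2],"twist":[0,0,0],"jaw":0.35},
    {"xyz":[0,0,-5],"twist":[0,0,0],"jaw":0.1},
    {"xyz":[0,0,-8],"twist":[0,0,0],"jaw":0},
    {"xyz":[0,0,-11],"twist":[0,0,0],"jaw":0},
    {"xyz":[0,0,-11],"twist":[0,0,0],"jaw":0}
  ]
}}

```text
time_s: 6.5
tool_pos: [0.386, 0.1719, 0.3351]
tool_rot: [179.5, 0.4, 130.4]
force: [1.4, 0.5, 0.4]
grip_width: 0.0757
grasp_force: 0.0
```

```bash
python3 - <<'E'
from go import *
print(env.get_obs()["tool_pos"])
d=cam("wrist");save(d,"w3.png");np.savez("pics/w3.npz",**d)
chain((.6205,.2428,.18,40.4),(.6205,.2428,.082,40.4))
E
```

```text
[0.38600788 0.17187056 0.335137  ]
shift [-9.79 22.55 -0.96] twist [ 4.700e-01 -2.000e-02  8.998e+01]
shift [ 0.  -0.   9.8] twist [0. 0. 0.]
```

View pics/w3.png

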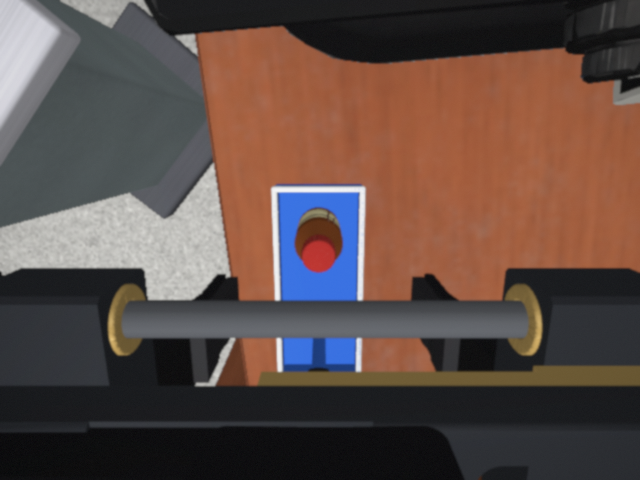

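The fixative bottle stands in the +y well, cap at (318,255), near the outer end. Next is the jar.

{"api": "servo_tool", "payload": {
  "plan": [
    {"xyz":[-2,5,-0.5],"twist":[0,0,-7],"jaw":0},
    {"xyz":[-4,9,-1],"twist":[0,0,-14],"jaw":0},
    {"xyz":[-6,13,-1],"twist":[0,0,-21],"jaw":0},
    {"xyz":[-8,17,-1],"twist":[0,0,-28],"jaw":0},
    {"xyz":[-9.8,19,-1],"twist":[0,0,-35],"jaw":0},
    {"xyz":[-9.8,19,-1],"twist":[0,0,-42],"jaw":0},
    {"xyz":[-9.8,19,-1],"twist":[0,0,-49],"jaw":0},
    {"xyz":[-9.8,19,-1],"twist":[0,0,-56],"jaw":0},
    {"xyz":[-9.8,19,-1],"twist":[0,0,-63],"jaw":0},
    {"xyz":[-9.8,19,-1],"twist":[0,0,-70],"jaw":0}
  ]
}}

```text
time_s: 7.38
tool_pos: [0.5922, 0.2193, 0.338]
tool_rot: [179.9, -0.1, -159.2]
force: [-0.4, 0.2, 0.5]
grip_width: 0.0869
grasp_force: 0.0
```

{"api": "servo_tool", "payload": {
  "plan": [
    {"xyz":[0,0,0],"twist":[0,0,-7],"jaw":0},
    {"xyz":[0,0,0],"twist":[0,0,-14],"jaw":0},
    {"xyz":[0,0,0],"twist":[0,0,-20],"jaw":0},
    {"xyz":[0,0,0],"twist":[0,0,-20],"jaw":0},
    {"xyz":[0,0,0],"twist":[0,0,-20],"jaw":0}
  ]
}}

```text
time_s: 7.8
tool_pos: [0.5922, 0.2191, 0.3385]
tool_rot: [179.9, -0.1, -139.7]
force: [-0.0, 0.1, 0.3]
grip_width: 0.0871
grasp_force: 0.0
```

```bash
python3 - <<'E'
from go import *
print(env.get_obs()["tool_pos"],env.get_obs()["qpos"].round())
d=cam("wrist");save(d,"w4.png");np.savez("pics/w4.npz",**d)
chain((.6205,.2428,.18,220.4),(.6205,.2428,.082,220.4))
E
```

```text
[0.59223405 0.21905619 0.3385223 ] [ 24.  33. -65.  89.  30.  77.  87.]
shift [-3.69 -0.01 -0.52] twist [ 0.05 -0.06 -0.15]
shift [ 0.  -0.   9.8] twist [0. 0. 0.]
```

View pics/w4.png

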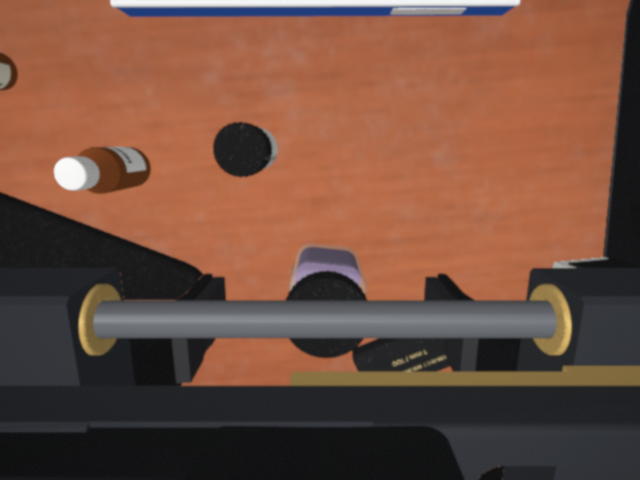

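Wrist view: the jar lid is at about (326,313) with its lower front edge near horizontal at v≈247. The can is at (243,149) and the white cap at (76,173).

```bash
python3 - <<'E'
from go import *
from m import *
d=dict(np.load("pics/w4.npz"));h,s,v=hsv(d)
dark=(v<60);c,st,w=blob(d,dark,(243,149),.066,45);print("can",c,st,w)
c,st,w=blob(d,(s<60)&(v>150),(76,173),.078,22);print("stain",c,st,w)
sub=np.zeros_like(v,bool);sub[235:300,280:380]=1
p=(sub&((s<90)|(h>120)&(h<172))&(v>80)).astype(np.uint8);p=big(p)
top=[(u,np.nonzero(p[:,u])[0][0]) for u in range(306,352,3) if p[:,u].any()]
print(top)
W=np.array([ray(d,u,q,0.003)[:2] for u,q in top]);k=np.polyfit(W[:,0],W[:,1],1)[0];print("edge ang",np.degrees(np.arctan(k)),W[0],W[-1])
# lid edges
for r in(295,300): 
    x=np.nonzero(dark[r,270:390])[0]+270;print(r,x.min(),x.max())
col=dark[265:300,326];print("lidtop",np.nonzero(col)[0][0]+265, ray(d,326,np.nonzero(col)[0][0]+265,.09))
E
```

```text
can [241.99237611 149.01567133] [ 214  123   57   53 2361] [0.57789141 0.13979494 0.066     ]
stain [ 70.85483871 173.60107527] [ 54 157  35  34 930] [0.65412605 0.07180662 0.078     ]
[(306, np.int64(247)), (309, np.int64(246)), (312, np.int64(246)), (315, np.int64(246)), (318, np.int64(247)), (321, np.int64(247)), (324, np.int64(247)), (327, np.int64(248)), (330, np.int64(248)), (333, np.int64(248)), (336, np.int64(248)), (339, np.int64(249)), (342, np.int64(249)), (345, np.int64(249)), (348, np.int64(250)), (351, np.int64(252))]
edge ang -55.62154336618842 [0.61533643 0.21881528] [0.5945419  0.25001129]
295 289 363
300 287 365
lidtop 272 [0.5994133  0.22646888 0.09      ]
```

{"api": "servo_tool", "payload": {
  "newtons": 25,
  "plan": [
    {"xyz":[-2,0,0],"twist":[0,0,5],"jaw":0},
    {"xyz":[-3.8,0,0],"twist":[0,0,5],"jaw":0},
    {"xyz":[-3.8,0,1],"twist":[0,0,5],"jaw":0},
    {"xyz":[-3.8,0,3],"twist":[0,0,5],"jaw":0},
    {"xyz":[-3.8,0,5],"twist":[0,0,5],"jaw":0},
    {"xyz":[-3.8,0,7],"twist":[0,0,5],"jaw":0},
    {"xyz":[-3.8,0,8.5],"twist":[0,0,5],"jaw":0},
    {"xyz":[-3.8,0,9.3],"twist":[0,0,5],"jaw":0},
    {"xyz":[-3.8,0,9.3],"twist":[0,0,5],"jaw":0}
  ]
}}

```text
time_s: 8.6
tool_pos: [0.6206, 0.2431, 0.2443]
tool_rot: [180.0, -0.2, -144.6]
force: [-0.3, -0.2, -0.1]
grip_width: 0.0871
grasp_force: 0.0
```

{"api": "servo_tool", "payload": {
  "plan": [
    {"xyz":[0,0,0],"twist":[0,0,0],"jaw":0.7},
    {"xyz":[0,0,0],"twist":[0,0,0],"jaw":0.7},
    {"xyz":[0,0,0],"twist":[0,0,0],"jaw":0.7},
    {"xyz":[0,0,0],"twist":[0,0,0],"jaw":0.7},
    {"xyz":[0,0,0],"twist":[0,0,0],"jaw":0.7},
    {"xyz":[0,0,0],"twist":[0,0,0],"jaw":0.7},
    {"xyz":[0,0,0],"twist":[0,0,0],"jaw":0.7},
    {"xyz":[0,0,0],"twist":[0,0,0],"jaw":0.7},
    {"xyz":[0,0,0],"twist":[0,0,0],"jaw":0.7}
  ]
}}

```text
time_s: 9.35
tool_pos: [0.6214, 0.2441, 0.2472]
tool_rot: [-180.0, 0.0, -144.6]
force: [-0.6, 0.5, 3.3]
grip_width: 0.0551
grasp_force: 25.0
```

```bash
python3 - <<'E'
from go import *
C=np.array([.4517,.0924])
o=env.get_obs();print(o["tool_pos"],o["tool_rot"],o["grip_width"])
chain((.6,.227,.18,200),(*cad(0,.053,C),.18,130.4),(*cad(0,.053,C),.087,130.4))
E
```

```text
[0.62140362 0.24405934 0.24721215] [-1.79992555e+02  3.93300844e-02 -1.44578045e+02] 0.055066367953789795
shift [ 2.73 -0.15 -9.68] twist [-0.    0.04 15.42]
shift [20.39 -2.61 -0.  ] twist [-0.  -0.  69.6]
shift [ 0.  -0.   9.3] twist [0. 0. 0.]
```

{"api": "servo_tool", "payload": {
  "plan": [
    {"xyz":[0,0,-1],"twist":[0,0,0],"jaw":0.7},
    {"xyz":[0,0,-3],"twist":[0,0,0],"jaw":0.7},
    {"xyz":[1,0,-5.5],"twist":[0,0,0],"jaw":0.7},
    {"xyz":[2,0,-8],"twist":[0,0,0],"jaw":0.7},
    {"xyz":[3,0,-10],"twist":[0,0,0],"jaw":0.7},
    {"xyz":[3,0,-10],"twist":[0,0,0],"jaw":0.7}
  ]
}}

```text
time_s: 9.85
tool_pos: [0.5966, 0.2267, 0.3512]
tool_rot: [-179.9, 0.2, -144.6]
force: [1.2, 0.8, -2.1]
grip_width: 0.0554
grasp_force: 25.0
```

{"api": "servo_tool", "payload": {
  "plan": [
    {"xyz":[1,0.2,0],"twist":[0,0,4],"jaw":0.7},
    {"xyz":[3,0.5,0],"twist":[0,0,10],"jaw":0.7},
    {"xyz":[5,0.8,0],"twist":[0,0,17],"jaw":0.7},
    {"xyz":[7,1,0],"twist":[0,0,24],"jaw":0.7},
    {"xyz":[9,1.3,0],"twist":[0,0,31],"jaw":0.7},
    {"xyz":[11,1.6,0],"twist":[0,0,38],"jaw":0.7},
    {"xyz":[13,1.9,0],"twist":[0,0,45],"jaw":0.7},
    {"xyz":[14.5,2.2,0],"twist":[0,0,52],"jaw":0.7},
    {"xyz":[16,2.5,0],"twist":[0,0,58],"jaw":0.7},
    {"xyz":[17,2.7,0],"twist":[0,0,62],"jaw":0.7}
  ]
}}

```text
time_s: 10.68
tool_pos: [0.4412, 0.1493, 0.3458]
tool_rot: [-179.9, -0.0, 153.1]
force: [-0.3, -0.0, -2.4]
grip_width: 0.0551
grasp_force: 25.0
```

{"api": "servo_tool", "payload": {
  "plan": [
    {"xyz":[0,0,0],"twist":[0,0,6],"jaw":0.7},
    {"xyz":[0,0,0],"twist":[0,0,12],"jaw":0.7},
    {"xyz":[0,0,0],"twist":[0,0,18],"jaw":0.7},
    {"xyz":[0,0,0],"twist":[0,0,23],"jaw":0.7},
    {"xyz":[0,0,0],"twist":[0,0,23],"jaw":0.7},
    {"xyz":[0,0,0],"twist":[0,0,23],"jaw":0.7},
    {"xyz":[0,0,0],"twist":[0,0,23],"jaw":0.7}
  ]
}}

```text
time_s: 11.27
tool_pos: [0.4425, 0.1499, 0.3464]
tool_rot: [-180.0, -0.0, 130.6]
force: [-0.6, 0.6, -2.4]
grip_width: 0.0552
grasp_force: 25.0
```

```bash
python3 - <<'E'
from go import *
from m import *
C=np.array([.4517,.0924])
o=env.get_obs();print(o["tool_pos"],o["tool_rot"],o["qpos"].round())
chain((*cad(0,.053,C),.18,130.4),(*cad(0,.053,C),.087,130.4))
d=cam("wrist");save(d,"w5.png");np.savez("pics/w5.npz",**d)
d=cam("top");print(caddy(d))
E
```

```text
[0.44254364 0.14988629 0.34639553] [-1.79966586e+02 -1.60506757e-02  1.30552891e+02] [ 42.   1. -63. 111.   1.  69.  19.]
shift [ 0.34 -3.03  0.24] twist [-0.03 -0.02  0.15]
shift [ 0.  -0.   9.3] twist [0. 0. 0.]
(array([482.7,  54.2]), array([ 58.7, 165.7]), 40.4)
```

View pics/w5.png

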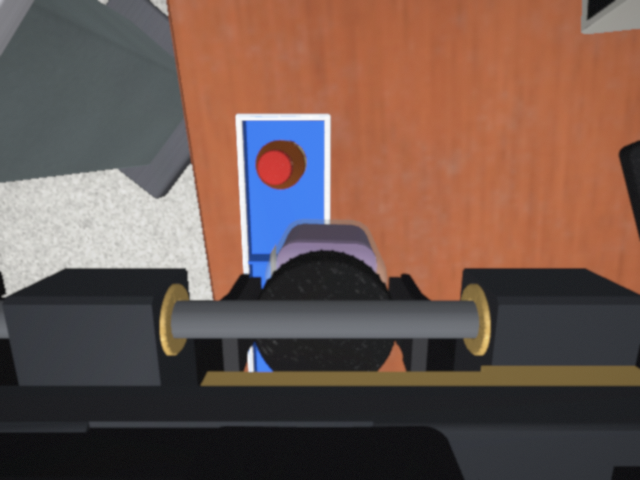

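The view shows the jar held square to the caddy, its front edge level at v≈224 and the fixative bottle at (280,165). I'm lowering it at the inner end of the +y well.

{"api": "servo_tool", "payload": {
  "plan": [
    {"xyz":[0.1,-1,0],"twist":[0,0,0],"jaw":0.7},
    {"xyz":[0.2,-2,0],"twist":[0,0,0],"jaw":0.7},
    {"xyz":[0.3,-3,0],"twist":[0,0,0],"jaw":0.7},
    {"xyz":[0.3,-3,0],"twist":[0,0,0],"jaw":0.7},
    {"xyz":[0.3,-3,0.5],"twist":[0,0,0],"jaw":0.7},
    {"xyz":[0.3,-3,2],"twist":[0,0,0],"jaw":0.7},
    {"xyz":[0.3,-3,4],"twist":[0,0,0],"jaw":0.7},
    {"xyz":[0.3,-3,5.5],"twist":[0,0,0],"jaw":0.7},
    {"xyz":[0.3,-3,6.2],"twist":[0,0,0],"jaw":0.7},
    {"xyz":[0.3,-3,6.2],"twist":[0,0,0],"jaw":0.7}
  ]
}}

```text
time_s: 12.2
tool_pos: [0.4174, 0.1329, 0.2832]
tool_rot: [-179.9, -0.2, 130.5]
force: [0.1, 0.7, -2.2]
grip_width: 0.055
grasp_force: 25.0
```

{"api": "servo_tool", "payload": {
  "plan": [
    {"xyz":[0,0,0.7],"twist":[0,0,0],"jaw":0.7},
    {"xyz":[0,0,1.4],"twist":[0,0,0],"jaw":0.7},
    {"xyz":[0,0,2.1],"twist":[0,0,0],"jaw":0.7},
    {"xyz":[0,0,2.7],"twist":[0,0,0],"jaw":0.7},
    {"xyz":[0,0,3.1],"twist":[0,0,0],"jaw":0.7},
    {"xyz":[0,0,3.2],"twist":[0,0,0],"jaw":0.7},
    {"xyz":[0,0,3.2],"twist":[0,0,0],"jaw":0.7}
  ]
}}

```text
time_s: 12.78
tool_pos: [0.4177, 0.1326, 0.2523]
tool_rot: [-180.0, -0.0, 130.4]
force: [-0.1, 0.2, -2.7]
grip_width: 0.0552
grasp_force: 25.0
```

{"api": "servo_tool", "payload": {
  "plan": [
    {"xyz":[0,0,0.1],"twist":[0,0,0],"jaw":0.7},
    {"xyz":[0,0,0.1],"twist":[0,0,0],"jaw":0},
    {"xyz":[0,0,0.1],"twist":[0,0,0],"jaw":0},
    {"xyz":[0,0,0.1],"twist":[0,0,0],"jaw":0},
    {"xyz":[0,0,0.1],"twist":[0,0,0],"jaw":0},
    {"xyz":[0,0,-1],"twist":[0,0,0],"jaw":0},
    {"xyz":[0,0,-4],"twist":[0,0,0],"jaw":0},
    {"xyz":[0,0,-7],"twist":[0,0,0],"jaw":0},
    {"xyz":[0,0,-9],"twist":[0,0,0],"jaw":0},
    {"xyz":[0,0,-9],"twist":[0,0,0],"jaw":0}
  ]
}}

```text
time_s: 13.62
tool_pos: [0.4195, 0.1336, 0.3469]
tool_rot: [179.7, 0.4, 130.4]
force: [0.6, -0.4, 0.9]
grip_width: 0.0865
grasp_force: 0.0
```

{"api": "servo_tool", "payload": {
  "plan": [
    {"xyz":[-2,2.5,0],"twist":[0,0,0],"jaw":0},
    {"xyz":[-4,5,0],"twist":[0,0,0],"jaw":0},
    {"xyz":[-6,7.5,0],"twist":[0,0,0],"jaw":0},
    {"xyz":[-8,10,0],"twist":[0,0,0],"jaw":0},
    {"xyz":[-10,12.5,0],"twist":[0,0,0],"jaw":0},
    {"xyz":[-10,12.5,0],"twist":[0,0,0],"jaw":0},
    {"xyz":[-10,12.5,0],"twist":[0,0,0],"jaw":0},
    {"xyz":[-10,12.5,0],"twist":[0,0,0],"jaw":0}
  ]
}}

```text
time_s: 14.28
tool_pos: [0.5772, 0.1382, 0.3419]
tool_rot: [-179.9, -0.1, 130.5]
force: [0.4, -0.5, -0.1]
grip_width: 0.0866
grasp_force: 0.0
```

```bash
python3 - <<'E'
from go import *
from m import *
C=np.array([.4517,.0924])
o=env.get_obs();print(o["tool_pos"],o["tool_rot"],o["qpos"].round())
d=cam("wrist");save(d,"w6.png");np.savez("pics/w6.npz",**d);h,s,v=hsv(d)
x,y=proj(d,(.578,.138,.066));print(x,y)
b=big((v<60)&(np.hypot(np.arange(640)[None]-x,np.arange(480)[:,None]-y)<45)); print(np.nonzero(b.any(0))[0][[0,-1]],np.nonzero(b.any(1))[0][[0,-1]])
E
```

```text
[0.5772472  0.13818977 0.34189712] [-1.79937372e+02 -1.02011762e-01  1.30470189e+02] [ 32.  25. -61.  95.  22.  74.   8.]
325.284766207143 245.71957908337882
[304 351] [216 268]
```

View pics/w6.png

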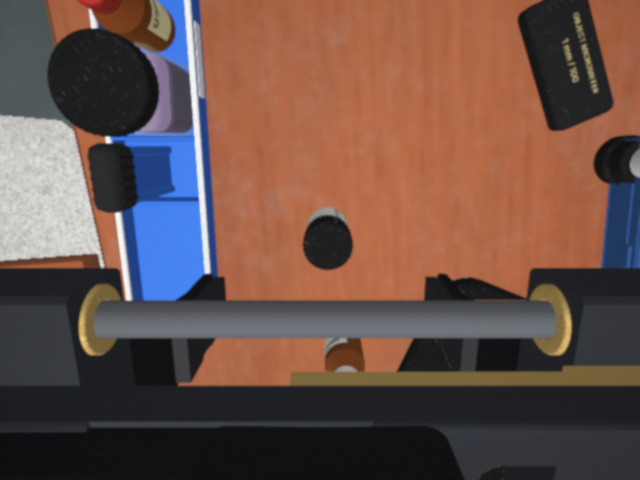

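The jar and fixative bottle stand well in the caddy. The can's lid at (328,244) is where predicted.

{"api": "servo_tool", "payload": {
  "newtons": 15,
  "plan": [
    {"xyz":[0,0.1,2],"twist":[0,0,0],"jaw":0},
    {"xyz":[0,0.1,5],"twist":[0,0,0],"jaw":0},
    {"xyz":[0,0.1,8],"twist":[0,0,0],"jaw":0},
    {"xyz":[0,0.1,11],"twist":[0,0,0],"jaw":0},
    {"xyz":[0,0.1,12.3],"twist":[0,0,0],"jaw":0.1},
    {"xyz":[0,0.1,12.8],"twist":[0,0,0],"jaw":0.9},
    {"xyz":[0,0.1,12.8],"twist":[0,0,0],"jaw":0.9},
    {"xyz":[0,0.1,12.8],"twist":[0,0,0],"jaw":0.9},
    {"xyz":[0,0.1,12.8],"twist":[0,0,0],"jaw":0.9},
    {"xyz":[0,0.1,12.8],"twist":[0,0,0],"jaw":0.9}
  ]
}}

```text
time_s: 15.17
tool_pos: [0.5793, 0.1386, 0.2165]
tool_rot: [179.9, 0.1, 130.4]
force: [0.4, -0.4, 0.5]
grip_width: 0.0551
grasp_force: 0.0
```

{"api": "servo_tool", "payload": {
  "plan": [
    {"xyz":[0,0,0],"twist":[0,0,0],"jaw":0.9},
    {"xyz":[0,0,0],"twist":[0,0,0],"jaw":0.9},
    {"xyz":[0,0,0],"twist":[0,0,0],"jaw":0.9},
    {"xyz":[0,0,0],"twist":[0,0,0],"jaw":0.9},
    {"xyz":[0,0,0],"twist":[0,0,0],"jaw":0.9},
    {"xyz":[0,0,0],"twist":[0,0,0],"jaw":0.9},
    {"xyz":[0,0,0],"twist":[0,0,0],"jaw":0.9}
  ]
}}

```text
time_s: 15.75
tool_pos: [0.5788, 0.1383, 0.215]
tool_rot: [180.0, 0.0, 130.4]
force: [0.8, -0.1, 2.3]
grip_width: 0.0341
grasp_force: 15.0
```

```bash
python3 - <<'E'
from go import *
C=np.array([.4517,.0924])
o=env.get_obs();print(o["tool_pos"],o["tool_rot"])
x,y,z=o["tool_pos"];z-=.164;t=cad(0,-.113,C)
chain((x,y,z+.07,130.4),(*t,z+.07,130.4),(*t,z+.005,130.4))
E
```

```text
[0.57884563 0.13832401 0.2150253 ] [1.79984137e+02 2.13908654e-02 1.30409149e+02]
shift [-0.  0. -7.] twist [0.02 0.02 0.01]
shift [ -6.56 -12.66  -0.  ] twist [0. 0. 0.]
shift [ 0.  -0.   6.5] twist [0. 0. 0.]
```

{"api": "servo_tool", "payload": {
  "plan": [
    {"xyz":[0,0,-1],"twist":[0,0,0],"jaw":0.9},
    {"xyz":[0,0,-3],"twist":[0,0,0],"jaw":0.9},
    {"xyz":[0,0,-5.5],"twist":[0,0,0],"jaw":0.9},
    {"xyz":[0,0,-7],"twist":[0,0,0],"jaw":0.9},
    {"xyz":[-1.5,-2.5,-7],"twist":[0,0,0],"jaw":0.9},
    {"xyz":[-3,-6,-7],"twist":[0,0,0],"jaw":0.9},
    {"xyz":[-4.7,-9,-7],"twist":[0,0,0],"jaw":0.9},
    {"xyz":[-6,-11.5,-7],"twist":[0,0,0],"jaw":0.9},
    {"xyz":[-6.6,-12.7,-7],"twist":[0,0,0],"jaw":0.9},
    {"xyz":[-6.6,-12.7,-7],"twist":[0,0,0],"jaw":0.9}
  ]
}}

```text
time_s: 16.58
tool_pos: [0.5238, 0.0016, 0.2844]
tool_rot: [-179.8, 0.1, 130.1]
force: [-0.2, 0.3, -0.6]
grip_width: 0.0339
grasp_force: 15.0
```

{"api": "servo_tool", "payload": {
  "plan": [
    {"xyz":[0,0,0],"twist":[0,0,0],"jaw":0.9},
    {"xyz":[0,0,0.5],"twist":[0,0,0],"jaw":0.9},
    {"xyz":[0,0,2],"twist":[0,0,0],"jaw":0.9},
    {"xyz":[0,0,4],"twist":[0,0,0],"jaw":0.9},
    {"xyz":[0,0,5.5],"twist":[0,0,0],"jaw":0.9},
    {"xyz":[0,0,6.2],"twist":[0,0,0],"jaw":0.9},
    {"xyz":[0,0,6.5],"twist":[0,0,0],"jaw":0.9},
    {"xyz":[0,0,6.5],"twist":[0,0,0],"jaw":0.9}
  ]
}}

```text
time_s: 17.25
tool_pos: [0.5249, 0.0069, 0.2196]
tool_rot: [180.0, -0.1, 130.5]
force: [0.1, 0.4, -0.6]
grip_width: 0.0338
grasp_force: 15.0
```

{"api": "servo_tool", "payload": {
  "plan": [
    {"xyz":[0,0,0],"twist":[0,0,0],"jaw":0.35},
    {"xyz":[0,0,0],"twist":[0,0,0],"jaw":0.35},
    {"xyz":[0,0,0],"twist":[0,0,0],"jaw":0.35},
    {"xyz":[0,0,0],"twist":[0,0,0],"jaw":0.35},
    {"xyz":[0,0,-2],"twist":[0,0,0],"jaw":0.35},
    {"xyz":[0,0,-5],"twist":[0,0,0],"jaw":0.1},
    {"xyz":[0,0,-8],"twist":[0,0,0],"jaw":0},
    {"xyz":[0,0,-11],"twist":[0,0,0],"jaw":0},
    {"xyz":[0,0,-11],"twist":[0,0,0],"jaw":0}
  ]
}}

```text
time_s: 18.0
tool_pos: [0.5268, 0.0066, 0.3354]
tool_rot: [179.7, 0.4, 130.4]
force: [1.3, 0.4, 0.3]
grip_width: 0.0756
grasp_force: 0.0
```

```bash
python3 - <<'E'
from go import *
o=env.get_obs();print(o["tool_pos"],o["tool_rot"],o["qpos"].round())
chain((.6544,.0706,.17,130.4),(.6544,.0706,.05,130.4))
E
```

```text
[0.52684538 0.00664316 0.33540022] [179.65489121   0.41683775 130.41317108] [ 54.  15. -65. 104.  15.  69.  25.]
shift [-3.4  13.86  0.25] twist [0.35 0.42 0.01]
shift [ 0. -0. 12.] twist [0. 0. 0.]
```

{"api": "servo_tool", "payload": {
  "plan": [
    {"xyz":[-0.7,3,0],"twist":[0,0,0],"jaw":0},
    {"xyz":[-1.5,6,0],"twist":[0,0,0],"jaw":0},
    {"xyz":[-2.3,9,0],"twist":[0,0,0],"jaw":0},
    {"xyz":[-3,12,0],"twist":[0,0,0],"jaw":0},
    {"xyz":[-3.4,13.9,0],"twist":[0,0,0],"jaw":0},
    {"xyz":[-3.4,13.9,0],"twist":[0,0,0],"jaw":0},
    {"xyz":[-3.4,13.9,0],"twist":[0,0,0],"jaw":0},
    {"xyz":[-3.4,13.9,0],"twist":[0,0,0],"jaw":0}
  ]
}}

```text
time_s: 18.67
tool_pos: [0.6521, 0.0697, 0.3293]
tool_rot: [-179.9, -0.0, 130.4]
force: [-0.1, 1.4, -0.6]
grip_width: 0.0868
grasp_force: 0.0
```

```bash
python3 - <<'E'
from go import *
from m import *
o=env.get_obs();print(o["tool_pos"])
d=cam("wrist");save(d,"w7.png");np.savez("pics/w7.npz",**d);h,s,v=hsv(d)
x,y=proj(d,(.6544,.0706,.078));print(x,y)
c,st,w=blob(d,(s<60)&(v>150),(int(x),int(y)),.078,30);print(c,st,w)
chain((w[0],w[1],.05,130.4))
d=cam("top");print(caddy(d))
E
```

```text
[0.65211258 0.06968386 0.32927216]
328.4475325844664 255.58097886383715
[329.55026455 253.34814815] [313 236  34  36 945] [0.65399228 0.07210673 0.078     ]
shift [ 0.09  0.35 11.55] twist [-0.07  0.02 -0.01]
(array([434.6, 110.6]), array([ 58.7, 208.7]), 40.5)
```

{"api": "servo_tool", "payload": {
  "plan": [
    {"xyz":[0.1,0.3,2],"twist":[0,0,0],"jaw":0},
    {"xyz":[0.1,0.3,5],"twist":[0,0,0],"jaw":0},
    {"xyz":[0.1,0.3,8],"twist":[0,0,0],"jaw":0},
    {"xyz":[0.1,0.3,10],"twist":[0,0,0],"jaw":0},
    {"xyz":[0.1,0.3,11.3],"twist":[0,0,0],"jaw":0.1},
    {"xyz":[0.1,0.3,11.8],"twist":[0,0,0],"jaw":0.9},
    {"xyz":[0.1,0.3,11.8],"twist":[0,0,0],"jaw":0.9},
    {"xyz":[0.1,0.3,11.8],"twist":[0,0,0],"jaw":0.9},
    {"xyz":[0.1,0.3,11.8],"twist":[0,0,0],"jaw":0.9},
    {"xyz":[0.1,0.3,11.8],"twist":[0,0,0],"jaw":0.9}
  ]
}}

```text
time_s: 19.6
tool_pos: [0.6549, 0.0729, 0.2134]
tool_rot: [179.9, 0.1, 130.4]
force: [0.0, -0.4, 0.2]
grip_width: 0.0548
grasp_force: 0.0
```

{"api": "servo_tool", "payload": {
  "plan": [
    {"xyz":[0,0,0],"twist":[0,0,0],"jaw":0.9},
    {"xyz":[0,0,0],"twist":[0,0,0],"jaw":0.9},
    {"xyz":[0,0,0],"twist":[0,0,0],"jaw":0.9},
    {"xyz":[0,0,0],"twist":[0,0,0],"jaw":0.9},
    {"xyz":[0,0,0],"twist":[0,0,0],"jaw":0.9},
    {"xyz":[0,0,0],"twist":[0,0,0],"jaw":0.9},
    {"xyz":[0,0,0],"twist":[0,0,0],"jaw":0.9}
  ]
}}

```text
time_s: 20.18
tool_pos: [0.6544, 0.0727, 0.2119]
tool_rot: [180.0, 0.0, 130.4]
force: [-0.5, -0.3, 2.0]
grip_width: 0.0302
grasp_force: 15.0
```

```bash
python3 - <<'E'
from go import *
C=np.array([.4517,.0924])
o=env.get_obs();print(o["tool_pos"],o["tool_rot"])
x,y,z=o["tool_pos"];z-=.164;t=cad(0,-.076,C)
chain((x,y,z+.08,130.4),(*t,z+.08,130.4),(*t,z+.005,130.4))
E
```

```text
[0.65435935 0.07267313 0.21192292] [1.79991908e+02 1.30585689e-02 1.30412838e+02]
shift [-0.  0. -8.] twist [0.01 0.01 0.01]
shift [  7.04 -14.15  -0.  ] twist [0. 0. 0.]
shift [ 0.  -0.   7.5] twist [0. 0. 0.]
```

{"api": "servo_tool", "payload": {
  "plan": [
    {"xyz":[0,0,-1],"twist":[0,0,0],"jaw":0.9},
    {"xyz":[0,0,-3],"twist":[0,0,0],"jaw":0.9},
    {"xyz":[0,0,-6],"twist":[0,0,0],"jaw":0.9},
    {"xyz":[0.3,-0.6,-8],"twist":[0,0,0],"jaw":0.9},
    {"xyz":[1.5,-3,-8],"twist":[0,0,0],"jaw":0.9},
    {"xyz":[3,-6,-8],"twist":[0,0,0],"jaw":0.9},
    {"xyz":[4.5,-9,-8],"twist":[0,0,0],"jaw":0.9},
    {"xyz":[6,-12,-8],"twist":[0,0,0],"jaw":0.9},
    {"xyz":[6.8,-13.6,-8],"twist":[0,0,0],"jaw":0.9},
    {"xyz":[7,-14.2,-8],"twist":[0,0,0],"jaw":0.9}
  ]
}}

```text
time_s: 21.02
tool_pos: [0.4981, 0.0336, 0.2913]
tool_rot: [-179.8, 0.1, 130.4]
force: [0.8, -1.1, -0.7]
grip_width: 0.0299
grasp_force: 15.0
```

{"api": "servo_tool", "payload": {
  "plan": [
    {"xyz":[0,0,0],"twist":[0,0,0],"jaw":0.9},
    {"xyz":[0,0,0],"twist":[0,0,0],"jaw":0.9},
    {"xyz":[0,0,1],"twist":[0,0,0],"jaw":0.9},
    {"xyz":[0,0,3],"twist":[0,0,0],"jaw":0.9},
    {"xyz":[0,0,5],"twist":[0,0,0],"jaw":0.9},
    {"xyz":[0,0,6.5],"twist":[0,0,0],"jaw":0.9},
    {"xyz":[0,0,7.3],"twist":[0,0,0],"jaw":0.9},
    {"xyz":[0,0,7.5],"twist":[0,0,0],"jaw":0.9},
    {"xyz":[0,0,7.5],"twist":[0,0,0],"jaw":0.9}
  ]
}}

```text
time_s: 21.77
tool_pos: [0.5013, 0.0346, 0.2161]
tool_rot: [180.0, -0.1, 130.5]
force: [0.6, 0.6, -1.2]
grip_width: 0.0297
grasp_force: 15.0
```

{"api": "servo_tool", "payload": {
  "plan": [
    {"xyz":[0,0,0],"twist":[0,0,0],"jaw":0.35},
    {"xyz":[0,0,0],"twist":[0,0,0],"jaw":0.35},
    {"xyz":[0,0,0],"twist":[0,0,0],"jaw":0.35},
    {"xyz":[0,0,0],"twist":[0,0,0],"jaw":0.35},
    {"xyz":[0,0,-2],"twist":[0,0,0],"jaw":0.35},
    {"xyz":[0,0,-5],"twist":[0,0,0],"jaw":0.1},
    {"xyz":[0,0,-8],"twist":[0,0,0],"jaw":0},
    {"xyz":[0,0,-11],"twist":[0,0,0],"jaw":0},
    {"xyz":[0,0,-11],"twist":[0,0,0],"jaw":0}
  ]
}}

```text
time_s: 22.52
tool_pos: [0.5029, 0.0349, 0.3321]
tool_rot: [179.7, 0.4, 130.4]
force: [1.0, 0.1, 0.7]
grip_width: 0.0752
grasp_force: 0.0
```

```bash
python3 - <<'E'
from go import *
o=env.get_obs();print(o["tool_pos"],o["tool_rot"],o["qpos"].round())
chain((.6574,-.0432,.17,130.4),(.6574,-.0432,.05,130.4))
E
```

```text
[0.50288482 0.03493482 0.3321166 ] [179.66125697   0.41444138 130.41631025] [ 56.  12. -69. 107.  12.  68.  24.]
shift [-15.97   6.7   -0.03] twist [0.34 0.41 0.02]
shift [ 0. -0. 12.] twist [0. 0. 0.]
```

{"api": "servo_tool", "payload": {
  "plan": [
    {"xyz":[-3,1.2,0],"twist":[0,0,0],"jaw":0},
    {"xyz":[-6.5,2.7,0],"twist":[0,0,0],"jaw":0},
    {"xyz":[-10,4.2,0],"twist":[0,0,0],"jaw":0},
    {"xyz":[-13,5.5,0],"twist":[0,0,0],"jaw":0},
    {"xyz":[-15.5,6.5,0],"twist":[0,0,0],"jaw":0},
    {"xyz":[-16,6.7,0],"twist":[0,0,0],"jaw":0},
    {"xyz":[-16,6.7,0],"twist":[0,0,0],"jaw":0},
    {"xyz":[-16,6.7,0],"twist":[0,0,0],"jaw":0}
  ]
}}

```text
time_s: 23.18
tool_pos: [0.655, -0.0437, 0.3263]
tool_rot: [-180.0, -0.1, 130.4]
force: [-1.0, 0.1, 0.4]
grip_width: 0.087
grasp_force: 0.0
```

```bash
python3 - <<'E'
from go import *
from m import *
o=env.get_obs();print(o["tool_pos"],o["qpos"].round())
d=cam("wrist");save(d,"w8.png");np.savez("pics/w8.npz",**d);h,s,v=hsv(d)
x,y=proj(d,(.6574,-.0432,.064));print(x,y)
c,st,w=blob(d,(v<50),(int(x),int(y)),.064,30);print(c,st,w)
chain((w[0],w[1],.048,130.4))
d=cam("top");print(caddy(d))
E
```

```text
[ 0.65502334 -0.04372348  0.32628043] [ 42.  33. -57.  86.  28.  76.  23.]
327.6170195991782 251.8180046985303
[329.44651952 249.66893039] [317 236  26  28 589] [ 0.65736342 -0.04137048  0.064     ]
shift [-0.05  0.33 11.46] twist [-0.02 -0.05  0.11]
(array([451.6,  90.5]), array([ 58.9, 261.3]), 40.4)
```

View pics/w8.png

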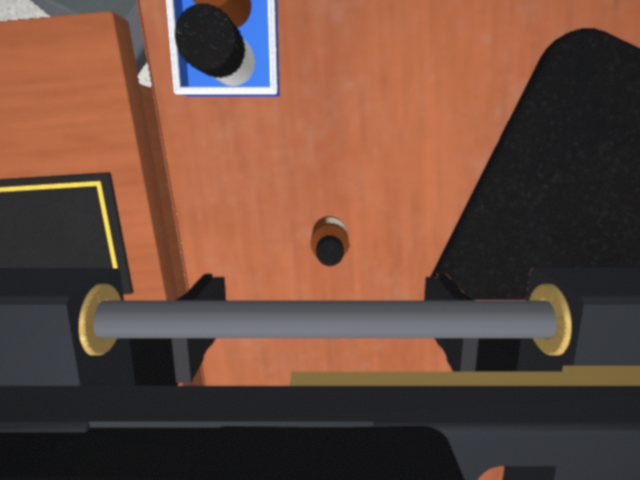

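The oil's black cap is at (329,250), and the can stands in the caddy end at (210,40).

{"api": "servo_tool", "payload": {
  "plan": [
    {"xyz":[0,0.3,2],"twist":[0,0,0],"jaw":0},
    {"xyz":[0,0.3,5],"twist":[0,0,0],"jaw":0},
    {"xyz":[0,0.3,8],"twist":[0,0,0],"jaw":0},
    {"xyz":[0,0.3,10],"twist":[0,0,0],"jaw":0},
    {"xyz":[0,0.3,11],"twist":[0,0,0],"jaw":0.1},
    {"xyz":[0,0.3,11.5],"twist":[0,0,0],"jaw":0.9},
    {"xyz":[0,0.3,11.5],"twist":[0,0,0],"jaw":0.9},
    {"xyz":[0,0.3,11.5],"twist":[0,0,0],"jaw":0.9},
    {"xyz":[0,0.3,11.5],"twist":[0,0,0],"jaw":0.9},
    {"xyz":[0,0.3,11.5],"twist":[0,0,0],"jaw":0.9}
  ]
}}

```text
time_s: 24.12
tool_pos: [0.6584, -0.0424, 0.2134]
tool_rot: [179.9, 0.1, 130.4]
force: [-0.5, -0.8, -0.1]
grip_width: 0.0548
grasp_force: 0.0
```

{"api": "servo_tool", "payload": {
  "plan": [
    {"xyz":[0,0,0],"twist":[0,0,0],"jaw":0.9},
    {"xyz":[0,0,0],"twist":[0,0,0],"jaw":0.9},
    {"xyz":[0,0,0],"twist":[0,0,0],"jaw":0.9},
    {"xyz":[0,0,0],"twist":[0,0,0],"jaw":0.9},
    {"xyz":[0,0,0],"twist":[0,0,0],"jaw":0.9},
    {"xyz":[0,0,0],"twist":[0,0,0],"jaw":0.9},
    {"xyz":[0,0,0],"twist":[0,0,0],"jaw":0.9},
    {"xyz":[0,0,0],"twist":[0,0,0],"jaw":0.9}
  ]
}}

```text
time_s: 24.78
tool_pos: [0.6578, -0.0426, 0.2118]
tool_rot: [-180.0, 0.0, 130.4]
force: [-0.6, 0.6, 0.2]
grip_width: 0.0258
grasp_force: 15.0
```

```bash
python3 - <<'E'
from go import *
C=np.array([.4517,.0924])
o=env.get_obs();print(o["tool_pos"],o["tool_rot"])
x,y,z=o["tool_pos"];z-=.164;t=cad(0,-.043,C)
chain((x,y,z+.1,130.4),(*t,z+.1,130.4),(*t,z+.005,130.4))
E
```

```text
[ 0.65781523 -0.04258852  0.21179035] [-1.79995511e+02  6.07924690e-03  1.30412142e+02]
shift [ -0.  -0. -10.] twist [-0.    0.01  0.01]
shift [19.34 -6.95 -0.  ] twist [0. 0. 0.]
shift [ 0.  -0.   9.5] twist [0. 0. 0.]
```

{"api": "servo_tool", "payload": {
  "plan": [
    {"xyz":[0,0,-1],"twist":[0,0,0],"jaw":0.9},
    {"xyz":[0,0,-3],"twist":[0,0,0],"jaw":0.9},
    {"xyz":[0,0,-6],"twist":[0,0,0],"jaw":0.9},
    {"xyz":[0.5,-0.2,-9],"twist":[0,0,0],"jaw":0.9},
    {"xyz":[2.5,-1,-10],"twist":[0,0,0],"jaw":0.9},
    {"xyz":[5.5,-2,-10],"twist":[0,0,0],"jaw":0.9},
    {"xyz":[8.5,-3,-10],"twist":[0,0,0],"jaw":0.9},
    {"xyz":[11.5,-4.2,-10],"twist":[0,0,0],"jaw":0.9},
    {"xyz":[14.5,-5.3,-10],"twist":[0,0,0],"jaw":0.9},
    {"xyz":[17,-6.2,-10],"twist":[0,0,0],"jaw":0.9}
  ]
}}

```text
time_s: 25.62
tool_pos: [0.4984, 0.0483, 0.3116]
tool_rot: [-179.9, -0.0, 130.5]
force: [-0.1, 0.2, 0.6]
grip_width: 0.0262
grasp_force: 15.0
```

{"api": "servo_tool", "payload": {
  "plan": [
    {"xyz":[1.5,-0.5,0],"twist":[0,0,0],"jaw":0.9},
    {"xyz":[2.3,-0.8,0],"twist":[0,0,0],"jaw":0.9},
    {"xyz":[2.3,-0.8,0],"twist":[0,0,0],"jaw":0.9},
    {"xyz":[2.3,-0.8,0],"twist":[0,0,0],"jaw":0.9},
    {"xyz":[2.3,-0.8,1],"twist":[0,0,0],"jaw":0.9},
    {"xyz":[2.3,-0.8,3],"twist":[0,0,0],"jaw":0.9},
    {"xyz":[2.3,-0.8,5],"twist":[0,0,0],"jaw":0.9},
    {"xyz":[2.3,-0.8,6],"twist":[0,0,0],"jaw":0.9},
    {"xyz":[2.3,-0.8,6],"twist":[0,0,0],"jaw":0.9}
  ]
}}

```text
time_s: 26.37
tool_pos: [0.4786, 0.0585, 0.2491]
tool_rot: [-179.9, -0.3, 130.4]
force: [-1.0, 1.0, -0.3]
grip_width: 0.026
grasp_force: 15.0
```

{"api": "servo_tool", "payload": {
  "plan": [
    {"xyz":[0,0,1],"twist":[0,0,0],"jaw":0.9},
    {"xyz":[0,0,2],"twist":[0,0,0],"jaw":0.9},
    {"xyz":[0,0,3],"twist":[0,0,0],"jaw":0.9},
    {"xyz":[0,0,3.4],"twist":[0,0,0],"jaw":0.9},
    {"xyz":[0,0,3.5],"twist":[0,0,0],"jaw":0.9},
    {"xyz":[0,0,3.5],"twist":[0,0,0],"jaw":0.9}
  ]
}}

```text
time_s: 26.87
tool_pos: [0.4793, 0.0591, 0.2165]
tool_rot: [-180.0, -0.0, 130.4]
force: [0.3, 0.4, -0.4]
grip_width: 0.026
grasp_force: 15.0
```

{"api": "servo_tool", "payload": {
  "plan": [
    {"xyz":[0,0,0],"twist":[0,0,0],"jaw":0.4},
    {"xyz":[0,0,0],"twist":[0,0,0],"jaw":0.4},
    {"xyz":[0,0,0],"twist":[0,0,0],"jaw":0.4},
    {"xyz":[0,0,0],"twist":[0,0,0],"jaw":0.4},
    {"xyz":[0,0,-2],"twist":[0,0,0],"jaw":0.35},
    {"xyz":[0,0,-5],"twist":[0,0,0],"jaw":0.1},
    {"xyz":[0,0,-8],"twist":[0,0,0],"jaw":0},
    {"xyz":[0,0,-12],"twist":[0,0,0],"jaw":0},
    {"xyz":[0,0,-12],"twist":[0,0,0],"jaw":0}
  ]
}}

```text
time_s: 27.62
tool_pos: [0.4819, 0.0604, 0.343]
tool_rot: [179.6, 0.5, 130.4]
force: [2.0, 0.1, 0.6]
grip_width: 0.0754
grasp_force: 0.0
```

```bash
python3 - <<'E'
from go import *
o=env.get_obs();print(o["tool_pos"],o["tool_rot"],o["qpos"].round())
d=cam("wrist");save(d,"w9.png");np.savez("pics/w9.npz",**d)
chain((.4153,-.2809,.17,61.2),(.4153,-.2809,.17,29))
E
```

```text
[0.48186163 0.06040746 0.34298816] [179.61614186   0.48113955 130.41184043] [ 60.   7. -74. 109.   8.  69.  24.]
shift [-21.68 -27.05   0.67] twist [ 0.44  0.21 69.15]
shift [0. 0. 0.] twist [ 0.  -0.  32.2]
```

View pics/w9.png

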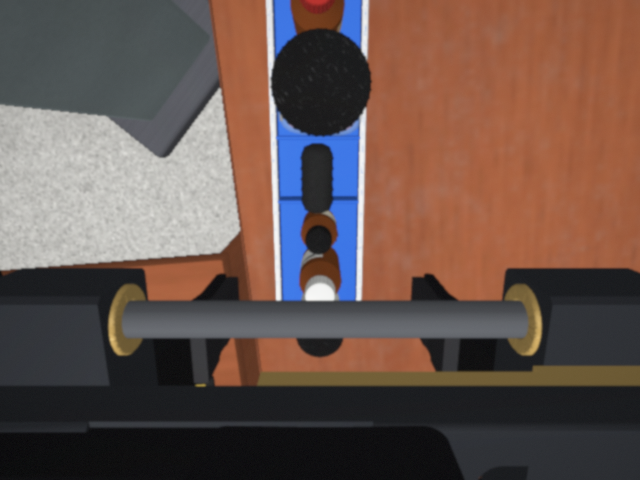

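Everything stands in the caddy: jar lid (320,80), red cap (318,0), oil cap (318,238), white cap (320,292), can (320,345). Next is the timer.

{"api": "servo_tool", "payload": {
  "plan": [
    {"xyz":[-2.2,-2.7,0],"twist":[0,0,7],"jaw":0},
    {"xyz":[-4.4,-5.4,0],"twist":[0,0,14],"jaw":0},
    {"xyz":[-6.6,-8.1,0],"twist":[0,0,21],"jaw":0},
    {"xyz":[-8.8,-10.8,0],"twist":[0,0,28],"jaw":0},
    {"xyz":[-11,-13.5,0],"twist":[0,0,35],"jaw":0},
    {"xyz":[-13.2,-16.2,0],"twist":[0,0,42],"jaw":0},
    {"xyz":[-15.4,-18.9,0],"twist":[0,0,49],"jaw":0},
    {"xyz":[-17.6,-21.6,0],"twist":[0,0,56],"jaw":0},
    {"xyz":[-19.8,-24.5,0],"twist":[0,0,63],"jaw":0},
    {"xyz":[-21.7,-27,0],"twist":[0,0,69],"jaw":0}
  ]
}}

```text
time_s: 28.5
tool_pos: [0.4132, -0.2835, 0.3356]
tool_rot: [-179.9, 0.0, 61.0]
force: [-0.4, -0.1, 0.9]
grip_width: 0.0873
grasp_force: 0.0
```

```bash
python3 - <<'E'
from go import *
from m import *
o=env.get_obs();print(o["tool_pos"],o["tool_rot"],o["qpos"].round())
d=cam("top");h,s,v=hsv(d);print(caddy(d));save(d,"t9.png")
d=cam("wrist");save(d,"w10.png");np.savez("pics/w10.npz",**d)
chain((.4153,-.2809,.17,61.2),(.4153,-.2809,.012,61.2))
E
```

```text
[ 0.41317299 -0.28354001  0.33558638] [-1.79916060e+02  3.87156950e-02  6.09977533e+01] [ 82.   7. -54. 108.   6.  68.  -2.]
(array([451.6,  90.5]), array([ 58.9, 261.3]), 40.4)
shift [0.71 0.01 0.12] twist [-0.09  0.03 -0.43]
shift [-0.  -0.  15.8] twist [0. 0. 0.]
```

View pics/w10.png

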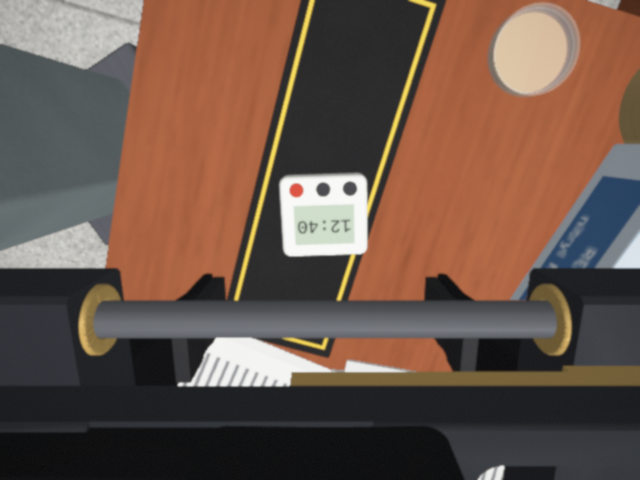

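The wrist view shows the timer upright at (324,214), square to the gripper. The tissue box starts right of u≈520.

```bash
python3 - <<'E'
from go import *
from m import *
d=dict(np.load("pics/w10.npz"));h,s,v=hsv(d)
m=(s<70)&(v>140);m[:165]=0;m[265:]=0;m[:,:270]=0;m[:,380:]=0
c,sz,a=rect(d,big(m),.018);print(c,sz,a)
chain((c[0]/1e3,c[1]/1e3,.012,61.2))
# yellow outline of mat in this view
y=(h>22)&(h<35)&(s>120)&(v>120)
L=big(cv2.dilate(y.astype(np.uint8),np.ones((5,5))))&y
for r in(60,120,160):
    x=np.nonzero(L[r])[0];print(r,ray(d,x.min(),r,.001)[:2],ray(d,x.max(),r,.001)[:2])
E
```

```text
[ 416.  -280.3] [62.9 65.9] 62.1
shift [ 0.81  0.07 15.92] twist [-0.09  0.03 -0.43]
60 [ 0.45295592 -0.17124868] [ 0.45614708 -0.17306989]
120 [ 0.42143003 -0.20183871] [ 0.42473503 -0.20372488]
160 [ 0.39913282 -0.22347403] [ 0.40184122 -0.22501972]
```

{"api": "servo_tool", "payload": {
  "newtons": 20,
  "plan": [
    {"xyz":[0.8,0.1,2],"twist":[0,0,-1],"jaw":0},
    {"xyz":[0.8,0.1,5],"twist":[0,0,-1],"jaw":0},
    {"xyz":[0.8,0.1,8],"twist":[0,0,-1],"jaw":0},
    {"xyz":[0.8,0.1,11],"twist":[0,0,-1],"jaw":0},
    {"xyz":[0.8,0.1,13],"twist":[0,0,-1],"jaw":0},
    {"xyz":[0.8,0.1,14.2],"twist":[0,0,-1],"jaw":0},
    {"xyz":[0.8,0.1,14.7],"twist":[0,0,-1],"jaw":0},
    {"xyz":[0.8,0.1,14.7],"twist":[0,0,-1],"jaw":0}
  ]
}}

```text
time_s: 29.27
tool_pos: [0.419, -0.274, 0.1888]
tool_rot: [-179.9, -0.1, 62.5]
force: [0.0, 0.2, 0.2]
grip_width: 0.0868
grasp_force: 0.0
```

{"api": "servo_tool", "payload": {
  "plan": [
    {"xyz":[0,0,0],"twist":[0,0,0],"jaw":0.6},
    {"xyz":[0,0,0],"twist":[0,0,0],"jaw":0.6},
    {"xyz":[0,0,0],"twist":[0,0,0],"jaw":0.6},
    {"xyz":[0,0,0],"twist":[0,0,0],"jaw":0.6},
    {"xyz":[0,0,0],"twist":[0,0,0],"jaw":0.6},
    {"xyz":[0,0,0],"twist":[0,0,0],"jaw":0.6},
    {"xyz":[0,0,0],"twist":[0,0,0],"jaw":0.6},
    {"xyz":[0,0,0],"twist":[0,0,0],"jaw":0.6}
  ]
}}

```text
time_s: 29.93
tool_pos: [0.4195, -0.2751, 0.1906]
tool_rot: [179.9, 0.1, 62.4]
force: [-0.8, -0.1, 6.2]
grip_width: 0.0654
grasp_force: 20.0
```

```bash
python3 - <<'E'
from go import *
o=env.get_obs();print(o["tool_pos"],o["tool_rot"],o["grip_width"],o["grasp_force"])
x,y,z=o["tool_pos"];z-=.164
chain((x,y,z+.12,62.2),(.60,-.06,z+.12,80),(.60,-.06,z+.0,80))
E
```

```text
[ 0.41952813 -0.27505147  0.19062933] [1.79937019e+02 5.23341290e-02 6.24021053e+01] 0.0654327357276613 19.999131560325623
shift [-1.0e-02  1.0e-02 -1.2e+01] twist [0.06 0.05 0.2 ]
shift [27.44  5.93  0.  ] twist [  0.    0.  -17.8]
shift [ 0. -0. 12.] twist [0. 0. 0.]
```

{"api": "servo_tool", "payload": {
  "plan": [
    {"xyz":[0,0,-1],"twist":[0,0,0],"jaw":0.6},
    {"xyz":[0,0,-4],"twist":[0,0,0],"jaw":0.6},
    {"xyz":[0,0,-7.5],"twist":[0,0,0],"jaw":0.6},
    {"xyz":[1,0.2,-11],"twist":[0,0,0],"jaw":0.6},
    {"xyz":[3,0.6,-12],"twist":[0,0,-3],"jaw":0.6},
    {"xyz":[6.5,1.4,-12],"twist":[0,0,-6],"jaw":0.6},
    {"xyz":[10,2.2,-12],"twist":[0,0,-9],"jaw":0.6},
    {"xyz":[13.5,3,-12],"twist":[0,0,-12],"jaw":0.6},
    {"xyz":[17,3.7,-12],"twist":[0,0,-15],"jaw":0.6},
    {"xyz":[20.5,4.4,-12],"twist":[0,0,-18],"jaw":0.6}
  ]
}}

```text
time_s: 30.77
tool_pos: [0.5539, -0.1115, 0.3097]
tool_rot: [-180.0, 0.0, 80.6]
force: [0.1, -0.9, -0.6]
grip_width: 0.0662
grasp_force: 20.0
```

```bash
python3 - <<'E'
from go import *
o=env.get_obs();print(o["tool_pos"],o["tool_rot"],o["grip_width"],o["grasp_force"])
chain((.60,-.06,.1895-.164+.1,80),(.60,-.06,.1895-.164+.0,80))
E
```

```text
[ 0.55388307 -0.11146233  0.30972275] [-1.79993618e+02  3.00153145e-03  8.06116843e+01] 0.06617470866209989 19.99504655599594
shift [5.83 3.71 2.02] twist [-0.01  0.    0.61]
shift [ 0. -0. 10.] twist [0. 0. 0.]
```

{"api": "servo_tool", "payload": {
  "plan": [
    {"xyz":[3,1.9,0],"twist":[0,0,0],"jaw":0.6},
    {"xyz":[5,3.2,0],"twist":[0,0,0],"jaw":0.6},
    {"xyz":[5.8,3.7,1],"twist":[0,0,0],"jaw":0.6},
    {"xyz":[5.8,3.7,3],"twist":[0,0,0],"jaw":0.6},
    {"xyz":[5.8,3.7,6],"twist":[0,0,0],"jaw":0.6},
    {"xyz":[5.8,3.7,8.5],"twist":[0,0,0],"jaw":0.6},
    {"xyz":[5.8,3.7,10.3],"twist":[0,0,0],"jaw":0.6},
    {"xyz":[5.8,3.7,11.5],"twist":[0,0,0],"jaw":0.6},
    {"xyz":[5.8,3.7,11.8],"twist":[0,0,0],"jaw":0.6},
    {"xyz":[5.8,3.7,11.8],"twist":[0,0,0],"jaw":0.6}
  ]
}}

```text
time_s: 31.6
tool_pos: [0.5992, -0.0619, 0.1915]
tool_rot: [-180.0, -0.0, 80.5]
force: [-0.0, 0.1, -1.0]
grip_width: 0.0656
grasp_force: 20.0
```

{"api": "servo_tool", "payload": {
  "plan": [
    {"xyz":[0,0,0],"twist":[0,0,0],"jaw":0.6},
    {"xyz":[0,0,0],"twist":[0,0,0],"jaw":0.6}
  ]
}}

```text
time_s: 31.77
tool_pos: [0.5999, -0.0623, 0.1931]
tool_rot: [179.9, 0.0, 80.4]
force: [-0.1, -0.4, -0.9]
grip_width: 0.0654
grasp_force: 20.0
```

{"api": "servo_tool", "payload": {
  "plan": [
    {"xyz":[0,0,0.2],"twist":[0,0,0],"jaw":0.6},
    {"xyz":[0,0,0.35],"twist":[0,0,0],"jaw":0.6},
    {"xyz":[0,0,0.35],"twist":[0,0,0],"jaw":0.6},
    {"xyz":[0,0,0.35],"twist":[0,0,0],"jaw":0.6}
  ]
}}

```text
time_s: 32.1
tool_pos: [0.5998, -0.0624, 0.1896]
tool_rot: [179.9, 0.0, 80.4]
force: [-0.6, -0.2, 5.2]
grip_width: 0.0656
grasp_force: 20.0
```

{"api": "servo_tool", "payload": {
  "plan": [
    {"xyz":[0,0,0],"twist":[0,0,0],"jaw":0},
    {"xyz":[0,0,0],"twist":[0,0,0],"jaw":0},
    {"xyz":[0,0,0],"twist":[0,0,0],"jaw":0},
    {"xyz":[0,0,0],"twist":[0,0,0],"jaw":0},
    {"xyz":[0,0,-2],"twist":[0,0,0],"jaw":0},
    {"xyz":[0,0,-6],"twist":[0,0,0],"jaw":0},
    {"xyz":[0,0,-10],"twist":[0,0,0],"jaw":0},
    {"xyz":[0,0,-14],"twist":[0,0,0],"jaw":0},
    {"xyz":[0,0,-16],"twist":[0,0,0],"jaw":0}
  ]
}}

```text
time_s: 32.85
tool_pos: [0.6002, -0.0616, 0.3532]
tool_rot: [179.7, -0.0, 80.4]
force: [1.5, -0.5, -0.1]
grip_width: 0.0872
grasp_force: 0.0
```

```bash
python3 - <<'E'
from go import *
from m import *
C=np.array([.4517,.0924])
o=env.get_obs();print(o["tool_pos"],o["tool_rot"],o["qpos"].round())
d=cam("top");save(d,"t11.png");print(caddy(d));h,s,v=hsv(d)
y=(h>22)&(h<35)&(s>120)&(v>120); y[:230]=0;y[345:]=0;y[:,:370]=0;y[:,485:]=0
print("mat",rect(d,big(cv2.dilate(y.astype(np.uint8),np.ones((3,3))))&y,0.001))
d=cam("scene");save(d,"s11.png")
chain((*C,.2,130.4),(*C,.085,130.4))
E
```

```text
[ 0.60022018 -0.06158415  0.35315964] [ 1.79663603e+02 -1.61906919e-02  8.04414338e+01] [ 50.  25. -59.  93.  22.  75. -22.]
(array([451.6,  90.5]), array([ 58.9, 261.3]), 40.4)
mat (array([ 391. , -338.4]), array([ 70.2, 170.3]), 106.9)
shift [ 12.71 -17.24  -1.25] twist [  0.42   0.21 -49.99]
shift [ 0.  -0.  11.5] twist [0. 0. 0.]
```

View pics/s11.png

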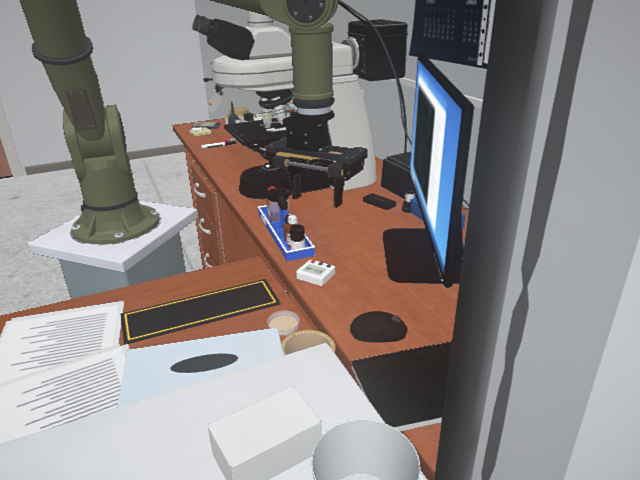

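The scene view shows the timer flat at (315,272), the packed caddy at (287,232), and a clear mat. Now the caddy.

{"api": "servo_tool", "payload": {
  "newtons": 60,
  "plan": [
    {"xyz":[1.7,-2.3,0],"twist":[0,0,-7],"jaw":0},
    {"xyz":[3.5,-4.7,0],"twist":[0,0,-14],"jaw":0},
    {"xyz":[5.3,-7.2,0],"twist":[0,0,-21],"jaw":0},
    {"xyz":[7.1,-9.7,0],"twist":[0,0,-28],"jaw":0},
    {"xyz":[9,-12.3,0],"twist":[0,0,-35],"jaw":0},
    {"xyz":[10.8,-14.8,0],"twist":[0,0,-42],"jaw":0},
    {"xyz":[12.2,-16.6,0],"twist":[0,0,-48],"jaw":0},
    {"xyz":[12.7,-17.2,0],"twist":[0,0,-50],"jaw":0},
    {"xyz":[12.7,-17.2,0],"twist":[0,0,-50],"jaw":0},
    {"xyz":[12.7,-17.2,0],"twist":[0,0,-50],"jaw":0}
  ]
}}

```text
time_s: 33.78
tool_pos: [0.4506, 0.0909, 0.3477]
tool_rot: [-179.9, 0.1, 130.3]
force: [0.4, -0.1, -1.2]
grip_width: 0.0873
grasp_force: 0.0
```

```bash
python3 - <<'E'
from go import *
from m import *
C=np.array([.4517,.0918])
o=env.get_obs();print(o["tool_pos"],o["tool_rot"],o["qpos"].round())
chain((*C,.085,130.4))
d=cam("wrist");save(d,"w12.png")
d=cam("scene");h,s,v=hsv(d)
y=(h>20)&(h<35)&(s>120)&(v>120); y[:275]=0;y[345:]=0;y[:,:110]=0;y[:,275:]=0
y=big(cv2.dilate(y.astype(np.uint8),np.ones((5,5))))&y
print("mat",rect(d,y,.001))
hull=cv2.convexHull(cv2.findNonZero(y.astype(np.uint8)))
q=cv2.approxPolyDP(hull,8,True)[:,0];print(q.tolist(),[ray(d,*p,.001)[:2].round(4) for p in q])
E
```

```text
[0.4505896  0.09093333 0.34771572] [-1.79907860e+02  1.10575229e-01  1.30305900e+02] [ 65.  -2. -77. 111.  -2.  69.  29.]
shift [0.01 0.16 9.87] twist [-0.09  0.11 -0.09]
mat (array([ 425.1, -257.3]), array([ 89.1, 286.1]), 134.0)
[[274, 298], [127, 337], [127, 313], [259, 281]] [array([ 0.5489, -0.1796]), array([ 0.3464, -0.3817]), array([ 0.2965, -0.3211]), array([ 0.4909, -0.1319])]
```

View pics/w12.png

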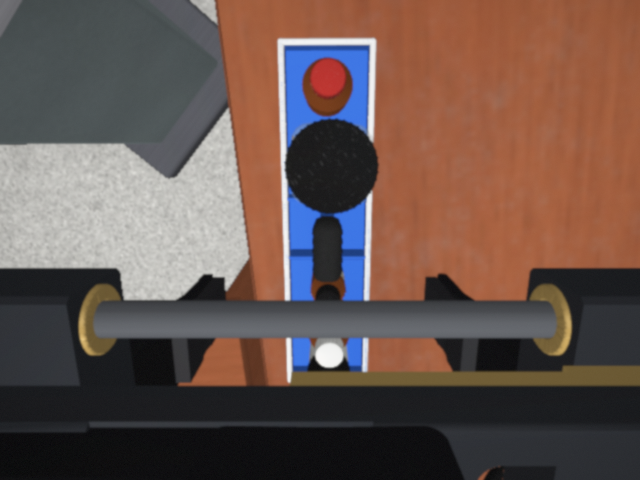

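The grip block is at (328,248), square between the fingers, and all five items stand. The scene camera agrees on the mat centre (0.425,-0.257). Joint 3 is at -77 and its limit is -79.2, so I'll go down in small steps.

{"api": "servo_tool", "payload": {
  "plan": [
    {"xyz":[0,0,1],"twist":[0,0,0],"jaw":0},
    {"xyz":[0,0,2],"twist":[0,0,0],"jaw":0},
    {"xyz":[0,0,3],"twist":[0,0,0],"jaw":0},
    {"xyz":[0,0,3],"twist":[0,0,0],"jaw":0}
  ]
}}

```text
time_s: 34.22
tool_pos: [0.4506, 0.0902, 0.3164]
tool_rot: [-180.0, -0.3, 130.3]
force: [-0.3, -0.7, 0.0]
grip_width: 0.0872
grasp_force: 0.0
```

```bash
python3 - <<'E'
from go import *
o=env.get_obs();print(o["tool_pos"],o["tool_rot"],o["qpos"].round(2))
chain((.4517,.0918,.085,130.4))
E
```

```text
[0.45063954 0.09022429 0.31639371] [-179.96070714   -0.30459691  130.31735044] [ 61.97   4.12 -77.24 113.61   4.13  65.7   23.37]
shift [0.02 0.19 6.74] twist [-0.04 -0.3  -0.08]
```

{"api": "servo_tool", "payload": {
  "plan": [
    {"xyz":[0,0.1,1],"twist":[0,0,0],"jaw":0},
    {"xyz":[0,0.1,2],"twist":[0,0,0],"jaw":0},
    {"xyz":[0,0.1,3],"twist":[0,0,0],"jaw":0},
    {"xyz":[0,0.1,4],"twist":[0,0,0],"jaw":0},
    {"xyz":[0,0.1,5],"twist":[0,0,0],"jaw":0},
    {"xyz":[0,0.1,6],"twist":[0,0,0],"jaw":0},
    {"xyz":[0,0.1,6.7],"twist":[0,0,0],"jaw":0},
    {"xyz":[0,0.1,6.7],"twist":[0,0,0],"jaw":0},
    {"xyz":[0,0.1,6.7],"twist":[0,0,0],"jaw":0}
  ]
}}

```text
time_s: 34.97
tool_pos: [0.4518, 0.092, 0.2512]
tool_rot: [180.0, -0.1, 130.4]
force: [-0.6, 0.1, -0.3]
grip_width: 0.087
grasp_force: 0.0
```

```bash
python3 - <<'E'
from go import *
o=env.get_obs();print(o["tool_pos"],o["tool_rot"],o["qpos"].round(2))
chain((.4517,.0918,.085,130.4))
E
```

```text
[0.45181107 0.09204628 0.25120126] [ 1.79991087e+02 -8.52091141e-02  1.30393889e+02] [ 52.4   13.97 -71.94 117.41  15.42  59.13  13.3 ]
shift [-0.01 -0.02  0.22] twist [ 0.01 -0.09 -0.01]
```

{"api": "servo_tool", "payload": {
  "plan": [
    {"xyz":[0,0,0.1],"twist":[0,0,0],"jaw":0.95},
    {"xyz":[0,0,0.2],"twist":[0,0,0],"jaw":0.95},
    {"xyz":[0,0,0.2],"twist":[0,0,0],"jaw":0.95},
    {"xyz":[0,0,0.2],"twist":[0,0,0],"jaw":0.95},
    {"xyz":[0,0,0.2],"twist":[0,0,0],"jaw":0.95},
    {"xyz":[0,0,0.2],"twist":[0,0,0],"jaw":0.95},
    {"xyz":[0,0,0.2],"twist":[0,0,0],"jaw":0.95},
    {"xyz":[0,0,0.2],"twist":[0,0,0],"jaw":0.95},
    {"xyz":[0,0,0.2],"twist":[0,0,0],"jaw":0.95},
    {"xyz":[0,0,0.2],"twist":[0,0,0],"jaw":0.95}
  ]
}}

```text
time_s: 35.8
tool_pos: [0.4516, 0.0922, 0.2492]
tool_rot: [-180.0, 0.0, 130.4]
force: [-0.3, -0.6, -0.3]
grip_width: 0.0286
grasp_force: 0.0
```

{"api": "servo_tool", "payload": {
  "plan": [
    {"xyz":[0,0,0],"twist":[0,0,0],"jaw":0.95},
    {"xyz":[0,0,0],"twist":[0,0,0],"jaw":0.95},
    {"xyz":[0,0,0],"twist":[0,0,0],"jaw":0.95},
    {"xyz":[0,0,0],"twist":[0,0,0],"jaw":0.95},
    {"xyz":[0,0,0],"twist":[0,0,0],"jaw":0.95},
    {"xyz":[0,0,0],"twist":[0,0,0],"jaw":0.95},
    {"xyz":[0,0,0],"twist":[0,0,0],"jaw":0.95}
  ]
}}

```text
time_s: 36.38
tool_pos: [0.4514, 0.092, 0.2491]
tool_rot: [-180.0, -0.0, 130.4]
force: [-2.3, -0.4, 0.5]
grip_width: 0.0171
grasp_force: 60.0
```

{"api": "servo_tool", "payload": {
  "plan": [
    {"xyz":[0,0,-0.2],"twist":[0,0,0],"jaw":0.95},
    {"xyz":[0,0,-0.5],"twist":[0,0,0],"jaw":0.95},
    {"xyz":[0,0,-0.9],"twist":[0,0,0],"jaw":0.95},
    {"xyz":[0,0,-1.3],"twist":[0,0,0],"jaw":0.95},
    {"xyz":[0,0,-1.7],"twist":[0,0,0],"jaw":0.95},
    {"xyz":[0,0,-2.1],"twist":[0,0,0],"jaw":0.95},
    {"xyz":[0,0,-2.5],"twist":[0,0,0],"jaw":0.95},
    {"xyz":[0,0,-2.8],"twist":[0,0,0],"jaw":0.95},
    {"xyz":[0,0,-3],"twist":[0,0,0],"jaw":0.95},
    {"xyz":[0,0,-3],"twist":[0,0,0],"jaw":0.95}
  ]
}}

```text
time_s: 37.22
tool_pos: [0.4518, 0.0922, 0.2797]
tool_rot: [180.0, 0.1, 130.4]
force: [0.8, 0.3, -6.1]
grip_width: 0.0176
grasp_force: 60.0
```

```bash
python3 - <<'E'
from go import *
o=env.get_obs();print(o["tool_pos"],o["tool_rot"],o["qpos"].round(2),o["wrist_torque"])
d=cam("scene");im=cv2.cvtColor(d["img"],cv2.COLOR_RGB2BGR)[150:290,220:380];cv2.imwrite("pics/s13.png",cv2.resize(im,None,fx=4,fy=4,interpolation=cv2.INTER_CUBIC))
x,y,z=o["tool_pos"];z-=.164
chain((x,y,z+.03,130.4),(.426,-.2574,z+.03,44.05),(.426,-.2574,.085,44.05))
E
```

```text
[0.45177568 0.09219275 0.27971712] [1.79976827e+02 5.45320132e-02 1.30399847e+02] [ 55.76   9.92 -74.   115.85  10.89  61.78  17.2 ] [-0.01249468 -0.25296158  0.01541847]
shift [-0.    0.01 -3.03] twist [0.01 0.04 0.  ]
shift [-24.95 -24.62  -0.  ] twist [ 0.   -0.   86.35]
shift [ 0.   -0.    6.07] twist [0. 0. 0.]
```

View pics/s13.png

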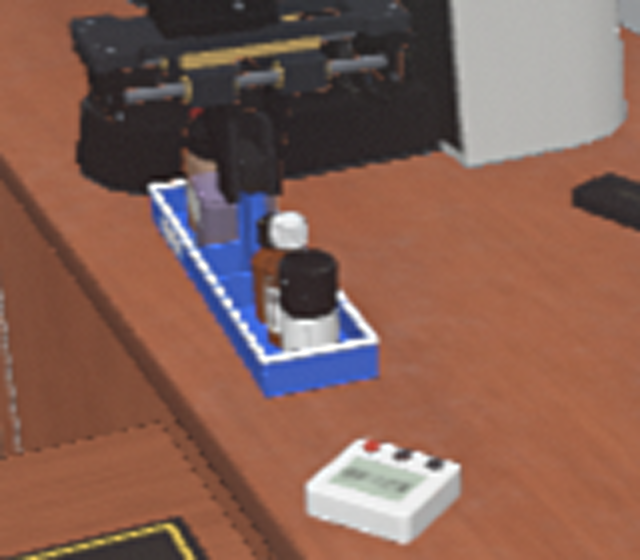

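The caddy hangs level with everything standing. I'm raising it a little and carrying it over in three eased legs.

{"api": "servo_tool", "payload": {
  "plan": [
    {"xyz":[0,0,-0.2],"twist":[0,0,0],"jaw":0.95},
    {"xyz":[0,0,-0.6],"twist":[0,0,0],"jaw":0.95},
    {"xyz":[0,0,-1.1],"twist":[0,0,0],"jaw":0.95},
    {"xyz":[0,0,-1.6],"twist":[0,0,0],"jaw":0.95},
    {"xyz":[0,0,-2.1],"twist":[0,0,0],"jaw":0.95},
    {"xyz":[0,0,-2.6],"twist":[0,0,0],"jaw":0.95},
    {"xyz":[0,0,-2.9],"twist":[0,0,0],"jaw":0.95},
    {"xyz":[0,0,-3],"twist":[0,0,0],"jaw":0.95},
    {"xyz":[0,0,-3],"twist":[0,0,0],"jaw":0.95}
  ]
}}

```text
time_s: 38.02
tool_pos: [0.4517, 0.0921, 0.3096]
tool_rot: [180.0, 0.1, 130.4]
force: [-0.6, 0.6, -7.0]
grip_width: 0.0176
grasp_force: 60.0
```

{"api": "servo_tool", "payload": {
  "plan": [
    {"xyz":[-0.25,-0.25,0],"twist":[0,0,0.9],"jaw":0.95},
    {"xyz":[-0.9,-0.9,0],"twist":[0,0,3.2],"jaw":0.95},
    {"xyz":[-1.9,-1.9,0],"twist":[0,0,6.6],"jaw":0.95},
    {"xyz":[-3.1,-3,0],"twist":[0,0,10.7],"jaw":0.95},
    {"xyz":[-4.3,-4.3,0],"twist":[0,0,15],"jaw":0.95},
    {"xyz":[-5.5,-5.4,0],"twist":[0,0,19],"jaw":0.95},
    {"xyz":[-6.6,-6.5,0],"twist":[0,0,22.7],"jaw":0.95},
    {"xyz":[-7.4,-7.3,0],"twist":[0,0,25.6],"jaw":0.95},
    {"xyz":[-8,-7.9,0],"twist":[0,0,27.6],"jaw":0.95},
    {"xyz":[-8.3,-8.2,0],"twist":[0,0,28.8],"jaw":0.95}
  ]
}}

```text
time_s: 38.85
tool_pos: [0.4428, -0.0257, 0.3091]
tool_rot: [-180.0, 0.0, 101.4]
force: [-0.4, -0.6, -5.8]
grip_width: 0.0177
grasp_force: 60.0
```

{"api": "servo_tool", "payload": {
  "plan": [
    {"xyz":[-0.35,-0.1,0],"twist":[0,0,0.9],"jaw":0.95},
    {"xyz":[-1.25,-0.35,0],"twist":[0,0,3.2],"jaw":0.95},
    {"xyz":[-2.6,-0.75,0],"twist":[0,0,6.6],"jaw":0.95},
    {"xyz":[-4.2,-1.2,0],"twist":[0,0,10.7],"jaw":0.95},
    {"xyz":[-5.8,-1.65,0],"twist":[0,0,15],"jaw":0.95},
    {"xyz":[-7.4,-2.1,0],"twist":[0,0,19],"jaw":0.95},
    {"xyz":[-8.9,-2.5,0],"twist":[0,0,22.7],"jaw":0.95},
    {"xyz":[-10,-2.85,0],"twist":[0,0,25.6],"jaw":0.95},
    {"xyz":[-10.8,-3.05,0],"twist":[0,0,27.6],"jaw":0.95},
    {"xyz":[-11.2,-3.2,0],"twist":[0,0,28.8],"jaw":0.95}
  ]
}}

```text
time_s: 39.68
tool_pos: [0.4341, -0.1415, 0.3092]
tool_rot: [-180.0, -0.0, 72.6]
force: [0.2, 0.3, -6.8]
grip_width: 0.0171
grasp_force: 60.0
```

{"api": "servo_tool", "payload": {
  "plan": [
    {"xyz":[-0.35,0.1,0],"twist":[0,0,0.9],"jaw":0.95},
    {"xyz":[-1.25,0.3,0],"twist":[0,0,3.2],"jaw":0.95},
    {"xyz":[-2.6,0.6,0],"twist":[0,0,6.6],"jaw":0.95},
    {"xyz":[-4.2,1,0],"twist":[0,0,10.7],"jaw":0.95},
    {"xyz":[-5.9,1.35,0],"twist":[0,0,15],"jaw":0.95},
    {"xyz":[-7.5,1.75,0],"twist":[0,0,19],"jaw":0.95},
    {"xyz":[-9,2.1,0],"twist":[0,0,22.7],"jaw":0.95},
    {"xyz":[-10.1,2.35,0],"twist":[0,0,25.6],"jaw":0.95},
    {"xyz":[-10.9,2.5,0],"twist":[0,0,27.6],"jaw":0.95},
    {"xyz":[-11.4,2.6,0],"twist":[0,0,28.8],"jaw":0.95}
  ]
}}

```text
time_s: 40.52
tool_pos: [0.4253, -0.2575, 0.3091]
tool_rot: [-180.0, -0.0, 43.9]
force: [0.3, -0.3, -5.8]
grip_width: 0.0178
grasp_force: 60.0
```

{"api": "servo_tool", "payload": {
  "plan": [
    {"xyz":[0,0,0],"twist":[0,0,0],"jaw":0.95},
    {"xyz":[0,0,0],"twist":[0,0,0],"jaw":0.95},
    {"xyz":[0,0,0],"twist":[0,0,0],"jaw":0.95},
    {"xyz":[0,0,0],"twist":[0,0,0],"jaw":0.95}
  ]
}}

```text
time_s: 40.85
tool_pos: [0.4256, -0.256, 0.3093]
tool_rot: [-180.0, 0.0, 44.1]
force: [-0.4, 0.7, -6.4]
grip_width: 0.0175
grasp_force: 60.0
```

```bash
python3 - <<'E'
from go import *
from m import *
o=env.get_obs();print(o["tool_pos"],o["tool_rot"],o["qpos"].round(),o["grip_width"])
chain((.426,-.2574,.096,44.05))
d=cam("scene");im=cv2.cvtColor(d["img"],cv2.COLOR_RGB2BGR)[190:360,110:310];cv2.imwrite("pics/s14.png",cv2.resize(im,None,fx=3.5,fy=3.5,interpolation=cv2.INTER_CUBIC))
E
```

```text
[ 0.42556968 -0.25595466  0.30926341] [-1.79992957e+02  2.34929553e-04  4.41209327e+01] [ 78.   9. -53. 110.   8.  65. -24.] 0.017520494899305895
shift [-0.07  0.13  4.93] twist [-0.01  0.    0.07]
```

View pics/s14.png

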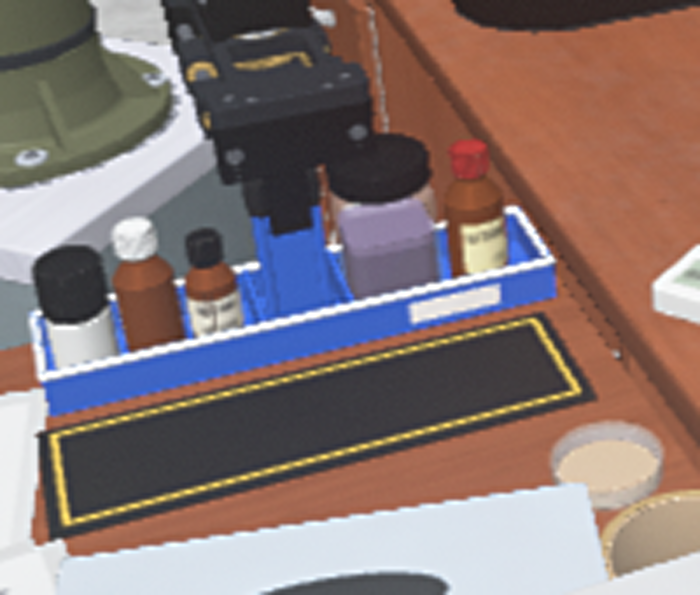

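All five stand in the caddy above the mat, so I'm lowering it gently.

{"api": "servo_tool", "payload": {
  "plan": [
    {"xyz":[0,0.05,0.2],"twist":[0,0,0],"jaw":0.95},
    {"xyz":[-0.05,0.1,0.7],"twist":[0,0,0],"jaw":0.95},
    {"xyz":[-0.05,0.1,1.4],"twist":[0,0,0],"jaw":0.95},
    {"xyz":[-0.05,0.1,2.2],"twist":[0,0,0],"jaw":0.95},
    {"xyz":[-0.05,0.1,3],"twist":[0,0,0],"jaw":0.95},
    {"xyz":[-0.05,0.1,3.8],"twist":[0,0,0],"jaw":0.95},
    {"xyz":[-0.05,0.1,4.5],"twist":[0,0,0],"jaw":0.95},
    {"xyz":[-0.05,0.1,5],"twist":[0,0,0],"jaw":0.95},
    {"xyz":[-0.05,0.1,5.2],"twist":[0,0,0],"jaw":0.95},
    {"xyz":[-0.05,0.1,5.2],"twist":[0,0,0],"jaw":0.95}
  ]
}}

```text
time_s: 41.73
tool_pos: [0.4255, -0.2579, 0.2566]
tool_rot: [-179.9, -0.0, 44.0]
force: [0.6, -0.2, -6.8]
grip_width: 0.0172
grasp_force: 60.0
```

{"api": "servo_tool", "payload": {
  "plan": [
    {"xyz":[0,0,0.1],"twist":[0,0,0],"jaw":0.95},
    {"xyz":[0,0,0.2],"twist":[0,0,0],"jaw":0.95},
    {"xyz":[0,0,0.3],"twist":[0,0,0],"jaw":0.95},
    {"xyz":[0,0,0.4],"twist":[0,0,0],"jaw":0.95},
    {"xyz":[0,0,0.5],"twist":[0,0,0],"jaw":0.95},
    {"xyz":[0,0,0.6],"twist":[0,0,0],"jaw":0.95},
    {"xyz":[0,0,0.65],"twist":[0,0,0],"jaw":0.95},
    {"xyz":[0,0,0.65],"twist":[0,0,0],"jaw":0.95},
    {"xyz":[0,0,0.65],"twist":[0,0,0],"jaw":0.95}
  ]
}}

```text
time_s: 42.48
tool_pos: [0.4256, -0.258, 0.2507]
tool_rot: [180.0, 0.0, 44.0]
force: [-0.1, 0.3, -7.4]
grip_width: 0.0178
grasp_force: 60.0
```

Force still shows the full weight, so it is just above the mat. A last nudge down, then release.

{"api": "servo_tool", "payload": {
  "plan": [
    {"xyz":[0,0,0.05],"twist":[0,0,0],"jaw":0.95},
    {"xyz":[0,0,0.1],"twist":[0,0,0],"jaw":0.95},
    {"xyz":[0,0,0.15],"twist":[0,0,0],"jaw":0.95},
    {"xyz":[0,0,0.15],"twist":[0,0,0],"jaw":0.95},
    {"xyz":[0,0,0.15],"twist":[0,0,0],"jaw":0.95}
  ]
}}

```text
time_s: 42.9
tool_pos: [0.4258, -0.258, 0.2502]
tool_rot: [180.0, 0.0, 44.0]
force: [-4.5, 1.9, 5.1]
grip_width: 0.0177
grasp_force: 60.0
```

{"api": "servo_tool", "payload": {
  "plan": [
    {"xyz":[0,0,0],"twist":[0,0,0],"jaw":0.4},
    {"xyz":[0,0,0],"twist":[0,0,0],"jaw":0.4},
    {"xyz":[0,0,0],"twist":[0,0,0],"jaw":0.4},
    {"xyz":[0,0,0],"twist":[0,0,0],"jaw":0.4},
    {"xyz":[0,0,0],"twist":[0,0,0],"jaw":0.4},
    {"xyz":[0,0,-2],"twist":[0,0,0],"jaw":0.4},
    {"xyz":[0,0,-5],"twist":[0,0,0],"jaw":0.4},
    {"xyz":[0,0,-9],"twist":[0,0,0],"jaw":0.4},
    {"xyz":[0,0,-13],"twist":[0,0,0],"jaw":0.4},
    {"xyz":[0,0,-15],"twist":[0,0,0],"jaw":0.4}
  ]
}}

```text
time_s: 43.73
tool_pos: [0.4269, -0.2578, 0.4038]
tool_rot: [179.6, -0.0, 44.1]
force: [0.0, -0.1, 0.3]
grip_width: 0.052
grasp_force: 0.0
```

```bash
python3 - <<'E'
from go import *
from m import *
d=cam("scene");h,s,v=hsv(d)
m=(h>105)&(h<122)&(s>140)&(v>80);m[:200]=0;m[350:]=0;m[:,:105]=0;m[:,290:]=0;print("caddy scene",rect(d,big(m),.02))
im=cv2.cvtColor(d["img"],cv2.COLOR_RGB2BGR)[190:360,110:340];cv2.imwrite("pics/s15.png",cv2.resize(im,None,fx=3.4,fy=3.4,interpolation=cv2.INTER_CUBIC))
w=cam("wrist");save(w,"w15.png")
E
```

```text
caddy scene (array([ 455.4, -291.2]), array([ 28.7, 269.4]), 134.1)
```

View pics/s15.png

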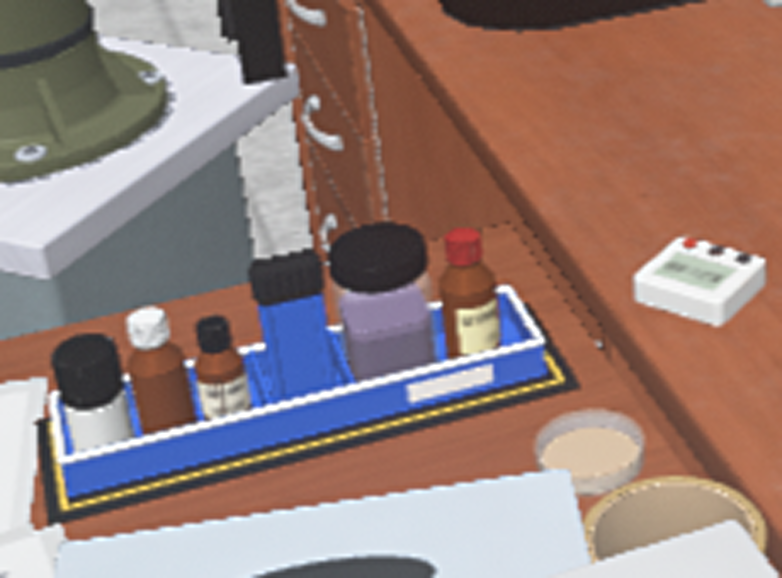

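The caddy is centred inside the yellow outline with all five items upright, and the timer lies flat on the long desk. The gripper is clear of everything.

```bash
python3 -c "
from h import *
print(env.sign_off())"
```

```text
the job is handed in; nothing more can be done
None
```

I handed the job in with all five items upright in the caddy, the caddy centred on the mat and the timer flat on the long desk; the hand-in returned no verdict.

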